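Heft the closed punch tubes and put them away by weight

TASK

The two closed grey square tubes standing loose on the bench look alike, but each may or may not have a steel punch inside: take them one at a time, lift the tube just clear of the bench and hold it still for a second to feel its weight, then put it upright into the two-lane wooden rack, a heavy one in the left-hand lane and a light one in the right-hand lane as the robot sees them. Push each one back along its lane until it bears gently on the sprung stop at the far end, or on the tube already there, and let go so that it stays touching. Do not ram the stop, do not tip a tube over, and leave the other things on the bench where they are.

Things in the scene. Friction and masses are not known exactly. Their poses are not given: they have to be found in the camera images.
- tube_1_mid (a point): centre (half-way up) of one of the two closed grey plastic square tubes standing loose on the bench: 42 x 42 mm, 84 mm high, the point 42 mm above its foot; z up, x and y square to its faces, any yaw. Empty it weighs about 80 g, with a steel punch sealed inside 400 to 600 g; they look alike, and both may be heavy, both light, or one of each
- tube_2_mid (a point): the other such tube, same size and look; its centre, 42 mm above its foot. (Two more such tubes, penned in a wooden carrier with a handle at the right-hand side, are not part of the job)
- rack: fixed low wooden rack, 270 x 200 mm, floor 6 mm thick. Origin on the bench under it; x along the lanes, away from the robot; y to the left. Two lanes along x, centre lines at y = +50 mm (left) and -50 mm (right), 46 mm wide, straight walls from x = -70 to +135 mm, wall tops 24 mm above the bench. A tube in a lane stands free above that for gripping across the lane
- endboard: fixed board (top 62 mm above the bench) across the far end of the rack, with the sprung stops; origin and axes as the rack's. In each lane a stop block is clamped somewhere: the front of its rubber pad (38 mm wide, 10 to 42 mm above the bench) lies between x = +44 and +80 mm, differs from start to start and by lane, and is not measured: find it by feel
- lane_left_front (a point): point on the floor (6 mm above the bench) of the left-hand lane, for heavy tubes, on its centre line at rack x = -85, y = +50 mm, in the open front where the walls flare (46 mm wide at x = -70, 64 mm at x = -120). The stop pad is soft and slow (0.6 N per mm over 18 mm, damped), then solid: 3 to 6 N on it is right and it keeps bearing on the tube; over 15 N is ramming
- lane_right_front (a point): the same point of the right-hand lane, for light tubes (rack x = -85, y = -50 mm); lane and stop pad are of the same form. A tube sliding on the lane floor drags with up to about its own weight
- knife: bystander, wood-handled knife lying flat, 180 mm long, 16 mm high, between the places of the tubes
- oilstone: bystander, dark grey sharpening stone 200 x 62 x 31 mm, lying
- bare_punch: bystander, bare steel oblong punch lying down, 100 mm long, 20 mm high
- mallet: bystander, mallet lying down, head 56 mm in diameter
- wax_tin: bystander, flat round tin 70 mm in diameter, 27 mm high
- awl: bystander, awl lying down, 140 mm long
Not all that is in view belongs to the job. Leave any pink or red look-alike of the part that bears tube_1_mid alone.

How it is judged:
By the outcome, as a careful person would: the job done as asked, in the order asked, and still so for the second after the job is handed in, with the robot touching nothing.
It also fails if it takes over 72 s, if anything falls off the work surface, if the arm or the gripper's body presses on something with over 40 N, if the wrist force passes 120 N, or if a joint passes its speed limit or range.

ROBOT

A 6-joint arm with a two-finger parallel gripper is mounted at the origin on the work surface. World frame = base frame: x ahead of the robot, y to its left, z up, the work surface at z = 0. Lengths are in m, angles in rad, forces in N, time in s.
With the tool pointing down it reaches from about 0.35 to 0.775 m from the base axis. Payload 5.5 kg.
Tool frame: the origin (TCP) lies at the very end of the fingers, on their centre line; the grasp point (between the pads) lies 19 mm behind it; x points along the fingers, y is the direction in which the jaws open and shut, and the axes are right-handed (so a half turn about x gives the same grasp; the last joint's range is limited). The gripper opens to 85 mm and grips with 20 to 120 N. Pads are 22 mm wide; open, the fingers measure 114 mm over their backs; the gripper's body (76 mm by 85 mm) begins 54 mm behind the grasp point. The pads swing forward as they close: fully open they stand 13 mm farther back than shut.
Start: joints at [1.082, 0.313, 0.046, 1.304, 0, 1.431], TCP at [0.197, 0.54, 0.231] pointing down, gripper open.
Joint ranges: [-2.76, 2.76], [-0.86, 1.69], [-1.03, 1.26], [-2.2, 2.34], [-1.47, 1.5], [-3.14, 3.14]. Speed limits (rad/s): [2.57, 2.57, 3.14, 3.14, 3.14, 3.14].

INTERFACE

Orientations are given as a unit quaternion [w, x, y, z].
In Python, from workcell import env gives the robot as it stands.
- The arm moves only by the tool drive_tool, never from a script. Its argument "plan" is a list that holds one entry, the list of rows, each a list of 7 numbers: the shift along the tool's x, y, z in cm, then the turn, a rotation vector about the tool's x, y, z in degrees, then the opening, from 0 (shut) to 1 (fully open). In form: [[[tx, ty, tz, wx, wy, wz, fingers], ...]]. A call has exactly 5 rows; each row shifts and turns the commanded pose from where the row before left it, along the tool's axes as they then stand; what a row does not reach is not made up. A row lasts 1/12 s, in which the tool goes at most 41.7 mm and 7.16 degrees, less where a joint would pass 70% of its speed; a pose out of reach is approached as far as the arm can. A call with a gripper value outside its range is refused whole. The fingers move at their own pace and stop on an object; "squeeze" is the grip in N (left out, the last holds). Time passes only in rows, so rows that do not move let the fingers close, or fill a call up. It gives the time, the measured TCP pose, the force and the opening at its end, in the units of the state.
- env.get_state(): the state, without advancing time (a new reading comes with each control period).
- env.read_camera(name): name is "scene" or "top" or "wrist"; returns the picture (420x560x3 uint8, red, green, blue); there is no depth.
- env.camera_model(name): a dict with "camera_matrix" (3x3 intrinsics, pixels), "k1" (the pictures are not rectified: a ray, as slopes to the right and down, at radius r is drawn at 1 + k1 r^2 times it, then the intrinsics apply), "camera_from_world" (4x4, takes a point from world to camera coordinates); the wrist camera has in their place "T_tool_cam" (4x4, takes a point from camera to tool coordinates, whose origin is the TCP and whose axes are the tool frame's). Camera axes: x right, y down, z forward; pixel columns grow to the right and rows downward; lengths in m; the calibration is good to about 2 mm. A picture is of the moment at which its call begins: read the wrist's pose just before it. camera_model takes no time and is no camera call.
- env.hand_in(): hands the job in, once; it reports no verdict.
The state is a dict: "clock": time; "joint_pos": joint angles; "qvel": joint speeds; "tau": joint torques, N m; "tcp_pos": TCP position; "orientation": TCP orientation; "wrist_force": force on the tool from outside, world axes, zero at the start; "ft_torque": the same for the moment, N m; "finger_gap": finger opening in m.
Only numpy, scipy, OpenCV 4.12 (cv2) and the standard library are available. Lean on these libraries where they do the work, as an engineer would, in place of code of your own. Each camera call takes 0.05 s, during which the arm holds its last target.

## Working session

There is one attempt and no reset: what is moved stays moved. The work goes in short steps, Python scripts to look and compute and a tool call to move; the robot and the scene stay as the last step left them, time stands still between calls to the robot, and variables do not carry over. Pictures are saved under pics/ and viewed, and the job is handed in when it is done.

Besides the shell and the picture viewer there is one more tool, called after ">>>" as name([rows], argument=value, ...), one row to a line, values as JSON. drive_tool: Moves the arm, as the interface text tells. Its arguments: {"type":"object","properties":{"plan":{"type":"array","items":{"type":"array","items":{"type":"array","items":{"type":"number"}}}},"squeeze":{"type":"number"}},"required":["plan"]}

```bash
mkdir -p pics; ls; python3 - <<'E'
from workcell import env
import cv2,json
s=env.get_state(); print(s)
for n in("scene","top","wrist"):
    cv2.imwrite(f"pics/{n}0.png",env.read_camera(n)[:,:,::-1])
    print(n,env.camera_model(n))
E
```

```text
pics
{'clock': 0.0, 'joint_pos': array([1.08238430e+00, 3.14010938e-01, 4.49476018e-02, 1.30358981e+00,
       2.75952409e-05, 1.43119792e+00]), 'qvel': array([ 1.19427998e-03, -2.38289890e-05, -3.82733300e-04,  1.34850499e-03,
       -1.66250879e-04, -8.53527554e-04]), 'tau': array([ 8.37464540e-04, -4.80621743e+01,  2.98537052e+01,  1.92966079e-02,
        9.25040695e-05,  1.25754033e-05]), 'tcp_pos': array([0.19627881, 0.53990824, 0.23039004]), 'orientation': array([ 0.69616737,  0.12207856,  0.69659147, -0.12332131]), 'wrist_force': array([-0.10332244, -0.08711189, -0.13136537]), 'ft_torque': array([ 0.00188875, -0.00848087, -0.02975787]), 'finger_gap': 0.08527958620467144}
scene {'camera_matrix': array([[423.00362804,   0.        , 277.01192661],
       [  0.        , 423.00362804, 211.26673609],
       [  0.        ,   0.        ,   1.        ]]), 'k1': 0.021415380523527962, 'camera_from_world': array([[-6.12030662e-01,  7.90832494e-01,  1.56089359e-03,
         3.19259558e-01],
       [ 6.53856990e-01,  5.07132646e-01, -5.61504688e-01,
        -3.61377542e-01],
       [-4.4484
[... 492 characters left out ...]
0.57559251],
       [ 0.07408977, -0.03149405, -0.99675415,  1.04403463],
       [ 0.        ,  0.        ,  0.        ,  1.        ]])}
wrist {'camera_matrix': array([[290.45468524,   0.        , 281.31780948],
       [  0.        , 290.45468524, 208.50194692],
       [  0.        ,   0.        ,   1.        ]]), 'k1': -0.036601092012523324, 'T_tool_cam': array([[-9.02174599e-05, -3.27963638e-01,  9.44690343e-01,
        -1.44205834e-01],
       [ 9.99999172e-01,  1.18282299e-03,  5.06134439e-04,
         6.51941942e-04],
       [-1.28339515e-03,  9.44689607e-01,  3.27963260e-01,
        -8.34868668e-02],
       [ 0.00000000e+00,  0.00000000e+00,  0.00000000e+00,
         1.00000000e+00]])}
```

View pics/top0.png

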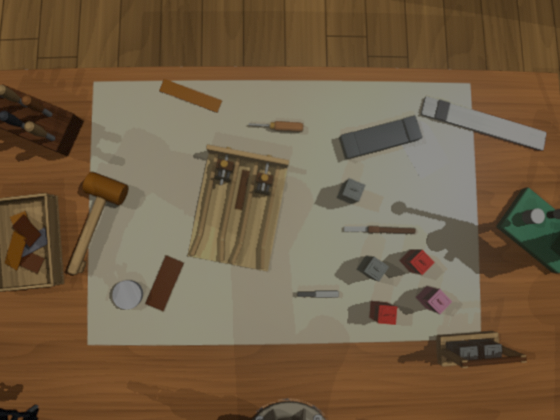

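View pics/scene0.png

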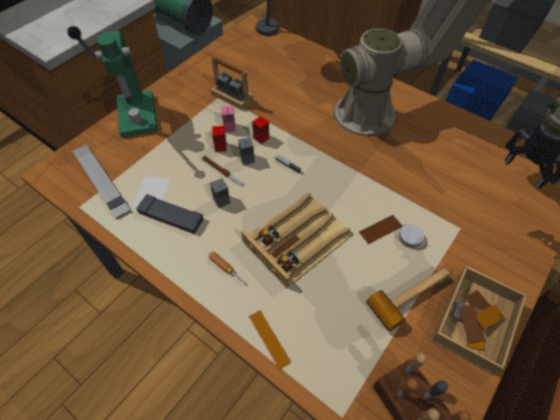

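View pics/wrist0.png

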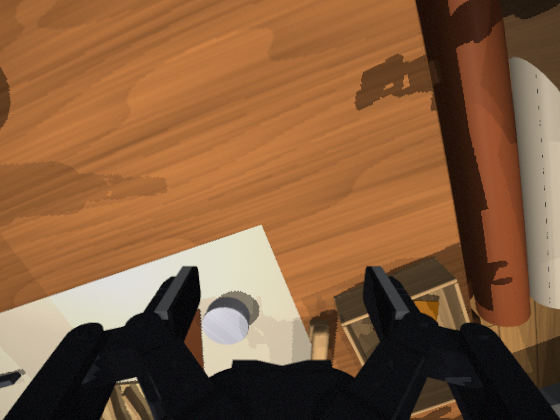

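```bash
python3 - <<'E'
import cv2
t=cv2.imread("pics/top0.png"); s=cv2.imread("pics/scene0.png")
cv2.imwrite("pics/tc1.png",cv2.resize(t[160:330,320:480],None,fx=4.0,fy=3.5,interpolation=cv2.INTER_CUBIC)[:600])
cv2.imwrite("pics/tc2.png",cv2.resize(t[135:280,180:300],None,fx=4,fy=4,interpolation=cv2.INTER_CUBIC))
cv2.imwrite("pics/sc1.png",cv2.resize(s[90:220,190:320],None,fx=4.5,fy=4.5,interpolation=cv2.INTER_CUBIC))
cv2.imwrite("pics/sc2.png",cv2.resize(s[180:295,230:370],None,fx=5,fy=5,interpolation=cv2.INTER_CUBIC))
E
```

```text
(no output)
```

View pics/tc1.png

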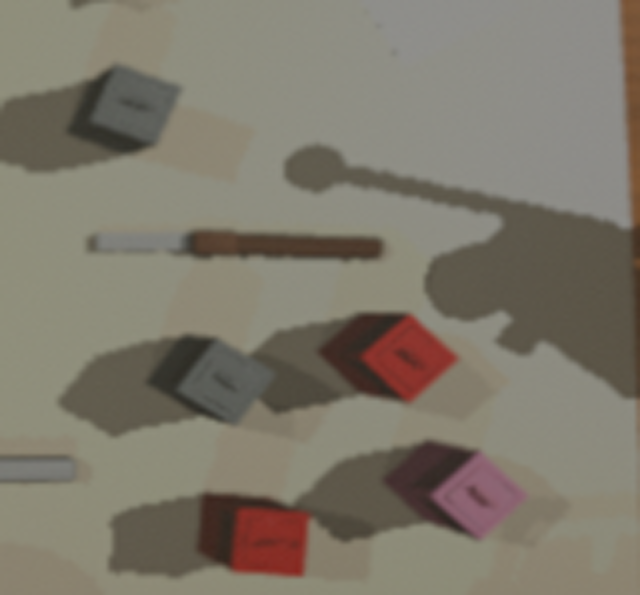

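View pics/tc2.png

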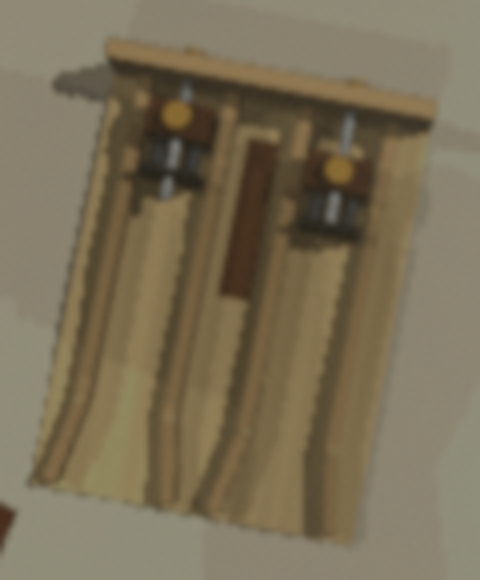

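View pics/sc1.png

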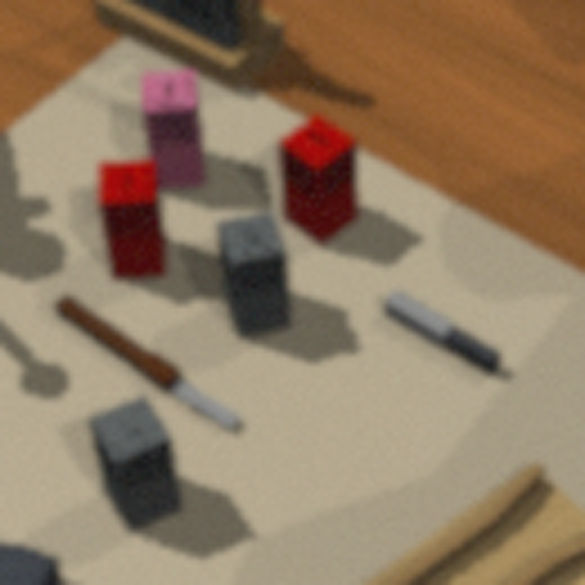

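View pics/sc2.png

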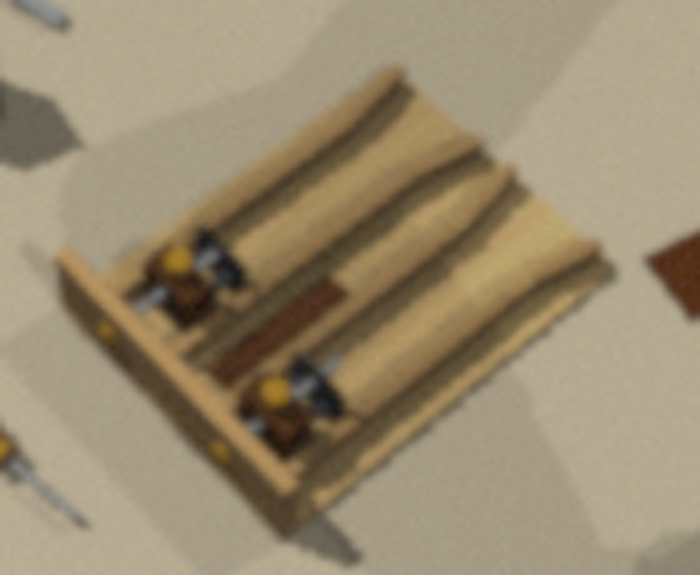

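```bash
cat > h.py <<'E'
import numpy as np, cv2
from workcell import env
from scipy.spatial.transform import Rotation as R
def ray(name,uv,st=None):
    m=env.camera_model(name); K=m["camera_matrix"]
    uv=np.atleast_2d(np.asarray(uv,float)); d=(uv-K[:2,2])/[K[0,0],K[1,1]]
    s=d.copy()
    for _ in range(20): s=d/(1+m["k1"]*(s**2).sum(1,keepdims=True))
    v=np.c_[s,np.ones(len(s))]
    if name=="wrist":
        T=m["T_tool_cam"]; Rt=quat(st["orientation"]).as_matrix()
        return st["tcp_pos"]+Rt@T[:3,3], (Rt@T[:3,:3]@v.T).T
    T=m["camera_from_world"]; return -T[:3,:3].T@T[:3,3], v@T[:3,:3]
def quat(q): return R.from_quat([q[1],q[2],q[3],q[0]])
def plane(name,uv,z,st=None):
    o,d=ray(name,uv,st); return o+d*((z-o[2])/d[:,2])[:,None]
def proj(name,P,st=None):
    m=env.camera_model(name);K=m["camera_matrix"];P=np.atleast_2d(P)
    if name=="wrist":
        T=m["T_tool_cam"];p=quat(st["orientation"]).inv().apply(P-st["tcp_pos"]);c=(p-T[:3,3])@T[:3,:3]
    else:
        T=m["camera_from_world"];c=P@T[:3,:3].T+T[:3,3]
    s=c[:,:2]/c[:,2:]; s=s*(1+m["k1"]*(s**2).sum(1,keepdims=True)); return s*[K[0,0],K[1,1]]+K[:2,2]
E
cat > a.py <<'E'
from h import *
t=cv2.imread("pics/top0.png"); 
for (u,v) in((352,190),(375,267)):
    c=t[v-20:v+20,u-20:u+20]; hsv=cv2.cvtColor(c,cv2.COLOR_BGR2HSV)
    g=cv2.cvtColor(c,cv2.COLOR_BGR2GRAY)
    print(u,v); print(g[::2,::2])
    np.set_printoptions(linewidth=200)
    print(hsv[::2,::2,0])
E
python3 a.py
```

```text
352 190
[[140 140 140 140 140 140 138 136 136 136 137 136 136 136 137 138 140 140
  140 141]
 [140 140 140 139 140 139 138 136 136 137 136 136 137 136 136 138 140 140
  140 140]
 [140 140 140 140 140 139 136 136 137 136 137 136 136 136 136 139 140 141
  141 140]
 [140 140 141 140 140 138 136 136 136 136 137 137 136 136 137 140 140 140
  140 141]
 [140 140 140 140 139 136 136 133 112 118 128 134 136 137 140 140 141 140
  140 141]
 [140 140 140 140 140 137 125  84  81  91  98 111 128 135 139 140 140 141
  140 141]
 [140 140 140 139 129 112  74  56  88  92  94  93  96 104 124 137 140 140
  140 140]
 [138 136 123 110  88  60  48  74  91  94  93  95  96  97  94 101 116 137
  140 140]
 [ 99  96  91  90  75  53  51  85  92  93  92  94  95  96  99  96 107 138
  139 140]
 [ 91  91  92  87  67  50  63  92  90  81  80  87  91  95  98  93 124 141
  141 140]
 [ 91  91  91  83  57  49  80  91  94  91  80  71  77  90  97  98 128 137
  138 140]
 [ 91  92  91  75  51  57  89  92  93  95  94  94  92  93  95 112 132 132
  133 135]
 [ 92  91  89  63  52  63  88  92  92  92  95  95  96  96  95 123 133 13
[... 4099 characters left out ...]
22 22]
 [22 22 24 30 26 23 30 45 36 40 40 40 36 38 42 36 25 21 21 21]
 [21 24 26 30 23 23 40 42 45 39 40 36 36 45 36 42 30 22 21 23]
 [22 27 26 23 26 35 48 40 45 42 30 40 40 36 38 42 24 21 21 21]
 [21 22 22 24 26 40 36 36 40 42 48 40 36 38 42 34 21 21 23 21]
 [22 22 23 22 22 26 36 40 36 36 45 38 40 42 38 22 23 21 21 23]
 [22 23 22 22 22 24 27 30 36 36 42 42 43 40 23 20 23 21 21 21]
 [21 21 23 23 21 22 23 21 30 35 42 42 42 25 22 23 20 21 21 22]
 [22 21 22 22 22 24 24 28 27 25 35 40 30 22 20 20 21 21 21 20]
 [24 24 25 28 27 30 28 28 28 28 27 23 23 22 22 22 21 21 21 21]
 [28 30 28 30 29 30 30 27 28 28 23 21 22 22 22 22 21 21 20 22]
 [29 29 28 28 28 29 28 28 32 27 22 21 21 22 22 22 22 22 22 22]]
```

```bash
cat > a.py <<'E'
from h import *
t=cv2.imread("pics/top0.png"); s=cv2.imread("pics/scene0.png")
for (u,v) in((352,190),(375,267)):
    c=cv2.resize(t[v-22:v+22,u-22:u+22],None,fx=4,fy=4,interpolation=cv2.INTER_CUBIC); hsv=cv2.cvtColor(c,cv2.COLOR_BGR2HSV)
    g=cv2.cvtColor(c,cv2.COLOR_BGR2GRAY)
    m=((hsv[...,0]>=32)&(g>66)).astype(np.uint8)
    m=cv2.morphologyEx(cv2.morphologyEx(m,cv2.MORPH_CLOSE,np.ones((11,11))),cv2.MORPH_OPEN,np.ones((9,9)))
    cs,_=cv2.findContours(m,cv2.RETR_EXTERNAL,cv2.CHAIN_APPROX_NONE); k=max(cs,key=cv2.contourArea)
    pts=(k[:,0,:]+.5)/4-.5+[u-22,v-22]
    w=plane("top",pts,0.084)[:,:2]
    r=cv2.minAreaRect((w*1000).astype(np.float32)); 
    mm=cv2.moments((w*1000).astype(np.float32))
    print("tube",r, "centroid",mm['m10']/mm['m00'],mm['m01']/mm['m00'],"area",abs(mm['m00'])**.5)
    b=cv2.boxPoints(r); print("in scene",proj("scene",[[r[0][0]/1e3,r[0][1]/1e3,.084]]), "top pix",proj("top",[[r[0][0]/1e3,r[0][1]/1e3,.084]]))
P=lambda a:np.array(a)/4.+[180,135]-.375
print("front",plane("top",P([[28,487],[352,545]]),0.006))
print("board near",plane("top",P([[107,65],[435,128]]),0.062))
print("board far",plane("top",P([[107,38],[437,102]]),0.062))
S=lambda a:np.array(a)/5.+[230,180]-.4
print("scene front",plane("scene",S([[410,70],[605,245]]),0.024))
print("scene board far",plane("scene",S([[62,255],[290,500]]),0.062))
E
python3 a.py
```

```text
tube ((616.413818359375, -154.046630859375), (46.64479446411133, 46.04585266113281), 67.2962646484375) centroid 616.0143149152158 -151.99553339993233 area 40.75981544812625
in scene [[217.624657   183.63192782]] top pix [[354.54211567 189.00607303]]
tube ((431.6838073730469, -199.2322235107422), (41.800086975097656, 44.12619400024414), 52.43122863769531) centroid 432.2029240608965 -199.51258794963312 area 39.5333141843726
in scene [[245.57095473 141.45089725]] top pix [[375.60019859 268.98441392]]
front [[0.46204673 0.2448997  0.006     ]
 [0.42531288 0.04728342 0.006     ]]
board near [[ 0.71105237  0.19069849  0.062     ]
 [ 0.67275348 -0.00249758  0.062     ]]
board far [[ 0.72725127  0.19081328  0.062     ]
 [ 0.6882904  -0.00385225  0.062     ]]
scene front [[0.43379922 0.06995289 0.024     ]
 [0.46886726 0.23654835 0.024     ]]
scene board far [[0.68886637 0.00236571 0.062     ]
 [0.73103853 0.19759392 0.062     ]]
```

```bash
cat > g.py <<'E'
from h import *
import sys
def goal(p,yaw,n=5):
    "target tcp p (m), tool y axis yaw deg (mod 180), tool x down"
    st=env.get_state(); Rc=quat(st["orientation"]); M=Rc.as_matrix()
    best=None
    for y in(yaw,yaw+180):
        a=np.radians(y); Y=np.array([np.cos(a),np.sin(a),0]); X=np.array([0,0,-1.]); Z=np.cross(X,Y)
        Rg=R.from_matrix(np.c_[X,Y,Z]); rv=(Rc.inv()*Rg).as_rotvec()
        if best is None or np.linalg.norm(rv)<np.linalg.norm(best[0]): best=(rv,Rg)
    rv,Rg=best; d=np.array(p)-st["tcp_pos"]
    print("t %.2f tcp"%st["clock"],st["tcp_pos"].round(4),"yawY %.1f"%np.degrees(np.arctan2(M[1,1],M[0,1])),"tilt",M[:2,0].round(4),"gap %.4f"%st["finger_gap"],"F",st["wrist_force"].round(2),"j",st["joint_pos"].round(2))
    print("total dist mm %.0f turn"%(1e3*np.linalg.norm(d)),np.degrees(rv).round(1))
    for k in range(n):
        Rk=Rc*R.from_rotvec(rv*k/n)
        print((Rk.inv().apply(d/n)*100).round(2),(np.degrees(rv)/n).round(2))
def stat(): 
    st=env.get_state(); M=quat(st["orientation"]).as_matrix()
    print("t %.2f tcp"%st["clock"],st["tcp_pos"].round(4),"yawY %.2f"%np.degrees(np.arctan2(M[1,1],M[0,1])),"gap %.4f"%st["finger_gap"],"F",st["wrist_force"].round(2))
if __name__=="__main__":
    a=list(map(float,sys.argv[1:])); goal(a[:3],a[3],int(a[4]) if len(a)>4 else 5)
E
python3 g.py 0.40 0.19 0.28 79 10
```

```text
t 0.15 tcp [0.1963 0.54   0.2306] yawY 70.0 tilt [-0.0007 -0.0013] gap 0.0853 F [-0.23 -1.02 -0.12] j [1.08 0.31 0.05 1.3  0.   1.43]
total dist mm 408 turn [-9.  -0.   0.1]
[-0.49 -2.59  3.11] [-0.9  -0.    0.01]
[-0.49 -2.64  3.07] [-0.9  -0.    0.01]
[-0.49 -2.69  3.03] [-0.9  -0.    0.01]
[-0.49 -2.74  2.98] [-0.9  -0.    0.01]
[-0.49 -2.78  2.94] [-0.9  -0.    0.01]
[-0.49 -2.83  2.9 ] [-0.9  -0.    0.01]
[-0.49 -2.87  2.85] [-0.9  -0.    0.01]
[-0.49 -2.92  2.81] [-0.9  -0.    0.01]
[-0.49 -2.96  2.76] [-0.9  -0.    0.01]
[-0.49 -3.01  2.71] [-0.9  -0.    0.01]
```

>>> drive_tool([
  [[-0.5,-2.6,3.1,-0.9,0,0,1],[-0.5,-2.6,3.1,-0.9,0,0,1],[-0.5,-2.7,3.0,-0.9,0,0,1],[-0.5,-2.7,3.0,-0.9,0,0,1],[-0.5,-2.8,2.9,-0.9,0,0,1]],
])

```text
clock: 0.57
tcp_pos: [0.2985, 0.3643, 0.2562]
orientation: [0.701, 0.095, 0.701, -0.095]
wrist_force: [2.1, -0.8, -0.1]
finger_gap: 0.0851
```

>>> drive_tool([
  [[-0.5,-2.8,2.9,-0.9,0,0,1],[-0.5,-2.9,2.9,-0.9,0,0,1],[-0.5,-2.9,2.8,-0.9,0,0,1],[-0.5,-3.0,2.8,-0.9,0,0,1],[-0.5,-3.0,2.7,-0.9,0,0,1]],
])

```text
clock: 0.98
tcp_pos: [0.4011, 0.1888, 0.2816]
orientation: [0.704, 0.067, 0.704, -0.067]
wrist_force: [0.6, 0.2, -0.4]
finger_gap: 0.085
```

```bash
cat > w.py <<'E'
from g import *
import pickle
n=sys.argv[1]
st=env.get_state(); im=env.read_camera("wrist")[:,:,::-1]; cv2.imwrite(f"pics/{n}.png",im); pickle.dump({k:st[k] for k in("tcp_pos","orientation")},open(f"pics/{n}.pkl","wb")); stat()
E
python3 w.py w1
```

```text
t 1.03 tcp [0.4054 0.1834 0.2823] yawY 78.70 gap 0.0855 F [ 4.26 -2.58  0.84]
```

View pics/w1.png

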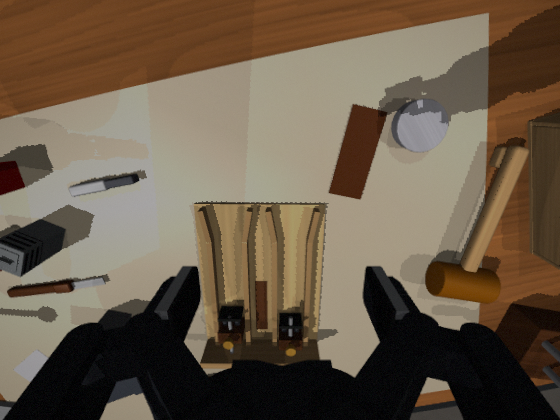

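```bash
python3 w.py w2; python3 - <<'E'
import cv2
t=cv2.imread("pics/w2.png"); cv2.imwrite("pics/w2c.png",cv2.resize(t[190:375,180:340],None,fx=3.2,fy=3.2,interpolation=cv2.INTER_CUBIC))
E
```

```text
t 1.08 tcp [0.4037 0.1863 0.2818] yawY 78.55 gap 0.0854 F [-0.18  0.8  -0.82]
```

View pics/w2c.png

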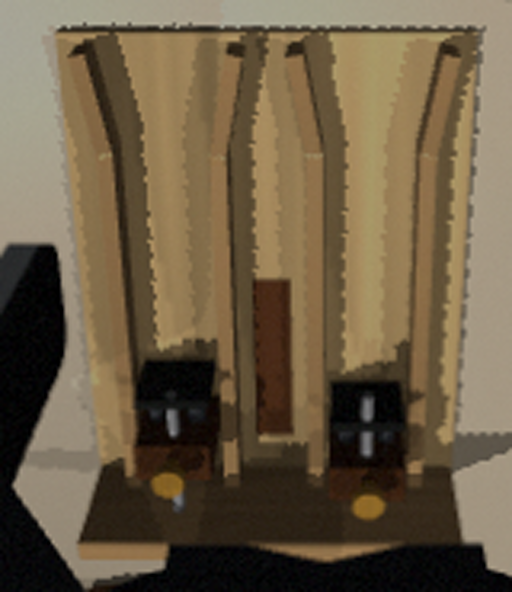

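```bash
cat > b.py <<'E'
from h import *; import pickle
st=pickle.load(open("pics/w2.pkl","rb"))
P=lambda a:(np.array(a)+.5)/3.2-.5+[180,190]
f=plane("wrist",P([[57,30],[482,30]]),.006,st); k=plane("wrist",P([[113,155],[213,155],[322,155],[415,155]]),.024,st)
b=plane("wrist",P([[105,465],[448,465]]),.062,st); 
e=plane("wrist",P([[134,470],[227,470],[323,470],[407,470]]),.024,st)
for n,a in(("front",f),("kink",k),("bd",b),("wall far",e)): print(n,a[:,:2].round(4).tolist(), "len",np.linalg.norm(a[-1]-a[0]).round(4),"yaw",np.degrees(np.arctan2((a[-1]-a[0])[1],(a[-1]-a[0])[0]))-90)
fc=f.mean(0);kc=k.mean(0);bc=b.mean(0);ec=e.mean(0)
print(fc,kc,bc,ec)
for a,c in((fc,ec),(kc,ec),(fc,bc)): print("axis yaw",np.degrees(np.arctan2(*(c-a)[1::-1])),np.linalg.norm((c-a)[:2]))
for o,y in(((.5757,.1198),-11.1),):
    y=np.radians(y);u=np.array([np.cos(y),np.sin(y)]);n=np.array([-u[1],u[0]])
    for q in(f,k,e): print([(round((p[:2]-o)@u,4),round((p[:2]-o)@n,4)) for p in q])
E
python3 b.py
```

```text
front [[0.4284, 0.0486], [0.4675, 0.2466]] len 0.2019 yaw -11.184012074265652
kink [[0.4892, 0.0634], [0.4984, 0.1103], [0.5084, 0.1612], [0.517, 0.2047]] len 0.144 yaw -11.12013492814063
bd [[0.6364, 0.0261], [0.6688, 0.193]] len 0.1701 yaw -10.954139442787167
wall far [[0.6755, 0.0226], [0.685, 0.0729], [0.6949, 0.1245], [0.7039, 0.1697]] len 0.1498 yaw -10.935577126989031
[0.44794199 0.14760328 0.006     ] [0.50326496 0.13488116 0.024     ] [0.65260595 0.10953791 0.062     ] [0.68980404 0.09741577 0.024     ]
axis yaw -11.722777326237837 0.24701424859545673
axis yaw -11.356461823479696 0.19026424429167854
axis yaw -10.536032388710103 0.2081737510871705
[(np.float64(-0.1309), np.float64(-0.0983)), (np.float64(-0.1306), np.float64(0.1036))]
[(np.float64(-0.074), np.float64(-0.072)), (np.float64(-0.074), np.float64(-0.0242)), (np.float64(-0.074), np.float64(0.0277)), (np.float64(-0.0739), np.float64(0.072))]
[(np.float64(0.1166), np.float64(-0.0762)), (np.float64(0.1162), np.float64(-0.025)), (np.float64(0.1161), np.float64(0.0276)), (np.float64(0.1162), np.float64(0.0736))]
```

```bash
python3 g.py 0.432 -0.1995 0.19 52 10;  python3 - <<'E'
from h import *
st=dict(tcp_pos=np.array([.432,-.1995,.19])); a=np.radians(52);Y=np.array([np.cos(a),np.sin(a),0]);X=np.array([0,0,-1.])
q=R.from_matrix(np.c_[X,Y,np.cross(X,Y)]).as_quat(); st["orientation"]=[q[3],*q[:3]]
print(proj("wrist",[[.432,-.1995,.084]],st))
E
```

```text
t 1.08 tcp [0.4037 0.1863 0.2818] yawY 78.5 tilt [ 0.0022 -0.001 ] gap 0.0854 F [-0.18  0.8  -0.82] j [ 0.25  0.05 -0.16  1.36 -0.    0.45]
total dist mm 398 turn [26.5  0.1 -0. ]
[ 0.92 -3.72  1.04] [ 2.65  0.01 -0.  ]
[ 0.92 -3.67  1.21] [ 2.65  0.01 -0.  ]
[ 0.92 -3.61  1.38] [ 2.65  0.01 -0.  ]
[ 0.92 -3.54  1.55] [ 2.65  0.01 -0.  ]
[ 0.92 -3.47  1.71] [ 2.65  0.01 -0.  ]
[ 0.92 -3.39  1.87] [ 2.65  0.01 -0.  ]
[ 0.92 -3.3   2.02] [ 2.65  0.01 -0.  ]
[ 0.92 -3.2   2.18] [ 2.65  0.01 -0.  ]
[ 0.92 -3.09  2.32] [ 2.65  0.01 -0.  ]
[ 0.92 -2.98  2.46] [ 2.65  0.01 -0.  ]
[[280.65748897 204.89510257]]
```

>>> drive_tool([
  [[0.9,-3.7,1.0,2.65,0,0,0.9],[0.9,-3.7,1.2,2.65,0,0,0.9],[0.9,-3.6,1.4,2.65,0,0,0.9],[0.9,-3.5,1.6,2.65,0,0,0.9],[0.9,-3.5,1.7,2.65,0,0,0.9]],
])

```text
clock: 1.5
tcp_pos: [0.4161, -0.0027, 0.2358]
orientation: [0.691, 0.149, 0.691, -0.149]
wrist_force: [1.0, 0.9, 0.0]
finger_gap: 0.0766
```

>>> drive_tool([
  [[0.9,-3.4,1.9,2.65,0,0,0.9],[0.9,-3.3,2.0,2.65,0,0,0.9],[0.9,-3.2,2.2,2.65,0,0,0.9],[0.9,-3.1,2.3,2.65,0,0,0.9],[0.9,-3.0,2.5,2.65,0,0,0.9]],
])

```text
clock: 1.92
tcp_pos: [0.4322, -0.1962, 0.1907]
orientation: [0.669, 0.228, 0.669, -0.228]
wrist_force: [0.8, 0.6, 0.5]
finger_gap: 0.0768
```

>>> drive_tool([
  [[0,0,0,0,0,0,0.9],[0,0,0,0,0,0,0.9],[0,0,0,0,0,0,0.9],[0,0,0,0,0,0,0.9],[0,0,0,0,0,0,0.9]],
])

```text
clock: 2.33
tcp_pos: [0.4326, -0.1938, 0.1917]
orientation: [0.67, 0.226, 0.67, -0.226]
wrist_force: [-0.4, 0.4, -0.2]
finger_gap: 0.077
```

```bash
python3 w.py w3
```

```text
t 2.38 tcp [ 0.4327 -0.1939  0.1917] yawY 52.66 gap 0.0768 F [0.2  0.26 0.32]
```

View pics/w3.png

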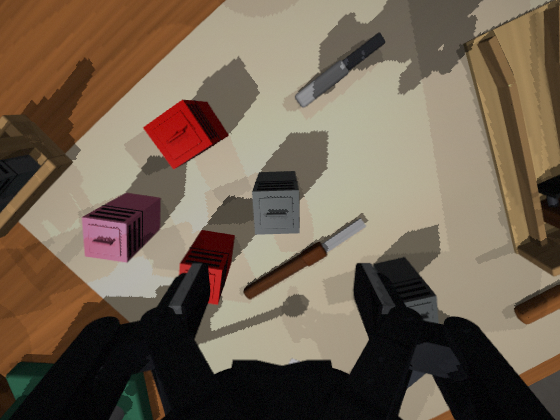

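```bash
cat > tb.py <<'E'
from h import *; import pickle,sys
n=sys.argv[1]; u,v=int(sys.argv[2]),int(sys.argv[3]); z=float(sys.argv[4]) if len(sys.argv)>4 else .084; h=50
st=pickle.load(open(f"pics/{n}.pkl","rb")); t=cv2.imread(f"pics/{n}.png")
c=cv2.resize(t[v-h:v+h,u-h:u+h],None,fx=4,fy=4,interpolation=cv2.INTER_CUBIC)
hs=cv2.cvtColor(c,cv2.COLOR_BGR2HSV); g=cv2.cvtColor(c,cv2.COLOR_BGR2GRAY)
print(hs[200,::32].tolist())
m=((hs[...,0]>=32)&(hs[...,1]<60)&(g>75)).astype(np.uint8)
m=cv2.morphologyEx(cv2.morphologyEx(m,cv2.MORPH_CLOSE,np.ones((21,21))),cv2.MORPH_OPEN,np.ones((21,21)))
cs,_=cv2.findContours(m,cv2.RETR_EXTERNAL,cv2.CHAIN_APPROX_NONE); k=max(cs,key=cv2.contourArea)
cv2.drawContours(c,[k],-1,(0,0,255),1); cv2.imwrite(f"pics/{n}_k.png",c)
w=plane("wrist",(k[:,0,:]+.5)/4-.5+[u-h,v-h],z,st)[:,:2]
mm=cv2.moments((w*1000).astype(np.float32)); r=cv2.minAreaRect((w*1000).astype(np.float32))
print(r,"cent",mm['m10']/mm['m00'],mm['m01']/mm['m00'],"side",abs(mm['m00'])**.5)
E
python3 tb.py w3 278 212
```

```text
[[18, 57, 81], [19, 61, 79], [18, 57, 80], [19, 51, 80], [90, 10, 103], [90, 8, 100], [105, 10, 52], [80, 18, 42], [80, 9, 88], [19, 45, 160], [19, 49, 182], [29, 34, 182], [28, 37, 184]]
((436.3603515625, -201.62203979492188), (41.9050407409668, 42.31185531616211), 54.041160583496094) cent 436.1991902775083 -201.46636785035335 side 41.52753166495228
```

View pics/w3_k.png

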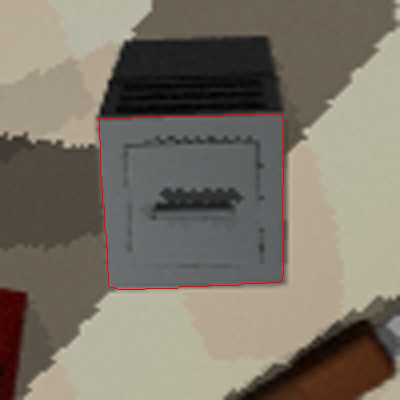

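```bash
python3 g.py 0.4363 -0.2015 0.038 54 5
```

```text
t 2.38 tcp [ 0.4327 -0.1939  0.1917] yawY 52.7 tilt [ 0.0006 -0.0001] gap 0.0768 F [0.2  0.26 0.32] j [-0.59  0.14 -0.28  1.15  0.    0.06]
total dist mm 154 turn [-1.3  0.  -0. ]
[ 3.07 -0.08  0.15] [-0.27  0.01 -0.  ]
[ 3.07 -0.08  0.15] [-0.27  0.01 -0.  ]
[ 3.07 -0.08  0.15] [-0.27  0.01 -0.  ]
[ 3.07 -0.08  0.15] [-0.27  0.01 -0.  ]
[ 3.07 -0.08  0.15] [-0.27  0.01 -0.  ]
```

>>> drive_tool([
  [[3.0,-0.1,0.2,-0.3,0,0,0.9],[3.0,-0.1,0.2,-0.3,0,0,0.9],[3.0,-0.1,0.15,-0.3,0,0,0.9],[3.0,-0.1,0.15,-0.3,0,0,0.9],[3.0,0,0.05,0,0,0,0.9]],
])

```text
clock: 2.8
tcp_pos: [0.4366, -0.2023, 0.0407]
orientation: [0.673, 0.219, 0.672, -0.22]
wrist_force: [-1.0, 0.1, 0.1]
finger_gap: 0.0767
```

>>> drive_tool([
  [[0.3,0,0,0,0,0,0.9],[0,0,0,0,0,0,0.9],[0,0,0,0,0,0,0.9],[0,0,0,0,0,0,0.9],[0,0,0,0,0,0,0.9]],
])

```text
clock: 3.22
tcp_pos: [0.4375, -0.2038, 0.0403]
orientation: [0.673, 0.22, 0.671, -0.22]
wrist_force: [-0.3, 0.7, 0.6]
finger_gap: 0.0768
```

```bash
python3 g.py 0.4363 -0.2015 0.038 54 1
```

```text
t 3.22 tcp [ 0.4375 -0.2038  0.0403] yawY 53.7 tilt [ 0.0032 -0.002 ] gap 0.0768 F [-0.26  0.69  0.57] j [-0.6   0.28 -0.5   0.78  0.    0.03]
total dist mm 3 turn [-0.3  0.2 -0. ]
[ 0.23  0.11 -0.23] [-0.26  0.22 -0.01]
```

>>> drive_tool([
  [[0.2,0.1,-0.2,0,0,0,0.9],[0,0,0,0,0,0,0.3],[0,0,0,0,0,0,0.3],[0,0,0,0,0,0,0.3],[0,0,0,0,0,0,0.3]],
], squeeze=40)

```text
clock: 3.63
tcp_pos: [0.4352, -0.2011, 0.0366]
orientation: [0.672, 0.22, 0.672, -0.22]
wrist_force: [-1.1, -0.5, 3.6]
finger_gap: 0.042
```

>>> drive_tool([
  [[0,0,0,0,0,0,0.3],[0,0,0,0,0,0,0.3],[0,0,0,0,0,0,0.3],[0,0,0,0,0,0,0.3],[0,0,0,0,0,0,0.3]],
], squeeze=40)

```text
clock: 4.05
tcp_pos: [0.4352, -0.2012, 0.0366]
orientation: [0.672, 0.22, 0.672, -0.22]
wrist_force: [-0.9, 0.6, 5.8]
finger_gap: 0.0415
```

>>> drive_tool([
  [[-0.4,0,0,0,0,0,0.3],[-0.4,0,0,0,0,0,0.3],[-0.4,0,0,0,0,0,0.3],[0,0,0,0,0,0,0.3],[0,0,0,0,0,0,0.3]],
], squeeze=40)

```text
clock: 4.47
tcp_pos: [0.4353, -0.2011, 0.0485]
orientation: [0.672, 0.22, 0.672, -0.22]
wrist_force: [0.1, 0.2, -1.0]
finger_gap: 0.042
```

>>> drive_tool([
  [[0,0,0,0,0,0,0.3],[0,0,0,0,0,0,0.3],[0,0,0,0,0,0,0.3],[0,0,0,0,0,0,0.3],[0,0,0,0,0,0,0.3]],
])

```text
clock: 4.88
tcp_pos: [0.4349, -0.2009, 0.0481]
orientation: [0.672, 0.22, 0.672, -0.22]
wrist_force: [-0.4, -0.1, -0.9]
finger_gap: 0.0421
```

>>> drive_tool([
  [[0,0,0,0,0,0,0.3],[0,0,0,0,0,0,0.3],[0,0,0,0,0,0,0.3],[0,0,0,0,0,0,0.3],[0,0,0,0,0,0,0.3]],
])

```text
clock: 5.3
tcp_pos: [0.435, -0.201, 0.0483]
orientation: [0.672, 0.22, 0.672, -0.22]
wrist_force: [-0.0, 0.3, -1.0]
finger_gap: 0.0415
```

>>> drive_tool([
  [[0,0,0,0,0,0,0.3],[0,0,0,0,0,0,0.3],[0,0,0,0,0,0,0.3],[0,0,0,0,0,0,0.3],[0,0,0,0,0,0,0.3]],
])

```text
clock: 5.72
tcp_pos: [0.435, -0.201, 0.0483]
orientation: [0.672, 0.22, 0.672, -0.22]
wrist_force: [0.2, -0.3, -0.5]
finger_gap: 0.0416
```

```bash
python3 w.py w4; python3 w.py w5; python3 g.py 0.4830 0.0884 0.12 78.9 15
```

```text
t 5.77 tcp [ 0.435  -0.201   0.0483] yawY 53.71 gap 0.0417 F [ 0.28  0.14 -1.73]
t 5.82 tcp [ 0.435  -0.201   0.0483] yawY 53.71 gap 0.0418 F [ 0.59 -0.09 -1.51]
t 5.82 tcp [ 0.435  -0.201   0.0483] yawY 53.7 tilt [0.     0.0001] gap 0.0418 F [ 0.59 -0.09 -1.51] j [-0.6   0.27 -0.49  0.8   0.    0.03]
total dist mm 302 turn [-25.2  -0.   -0. ]
[-0.48  1.74 -0.88] [-1.68 -0.   -0.  ]
[-0.48  1.77 -0.83] [-1.68 -0.   -0.  ]
[-0.48  1.79 -0.78] [-1.68 -0.   -0.  ]
[-0.48  1.82 -0.73] [-1.68 -0.   -0.  ]
[-0.48  1.84 -0.67] [-1.68 -0.   -0.  ]
[-0.48  1.85 -0.62] [-1.68 -0.   -0.  ]
[-0.48  1.87 -0.57] [-1.68 -0.   -0.  ]
[-0.48  1.89 -0.51] [-1.68 -0.   -0.  ]
[-0.48  1.9  -0.45] [-1.68 -0.   -0.  ]
[-0.48  1.91 -0.4 ] [-1.68 -0.   -0.  ]
[-0.48  1.93 -0.34] [-1.68 -0.   -0.  ]
[-0.48  1.93 -0.29] [-1.68 -0.   -0.  ]
[-0.48  1.94 -0.23] [-1.68 -0.   -0.  ]
[-0.48  1.95 -0.17] [-1.68 -0.   -0.  ]
[-0.48  1.95 -0.11] [-1.68 -0.   -0.  ]
```

View pics/w5.png

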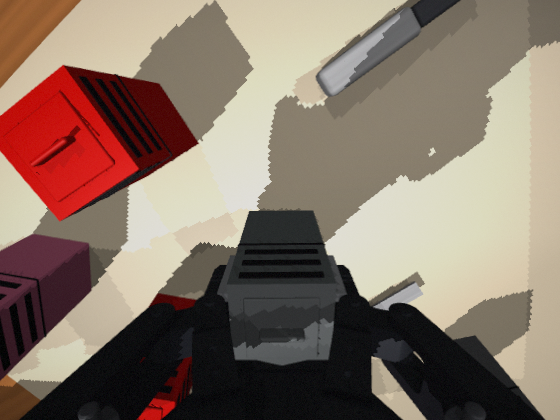

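>>> drive_tool([
  [[-1.4,1.7,-0.9,-1.7,0,0,0.3],[-1.4,1.8,-0.8,-1.7,0,0,0.3],[-1.4,1.8,-0.8,-1.7,0,0,0.3],[-1.4,1.8,-0.7,-1.7,0,0,0.3],[-1.0,1.8,-0.7,-1.7,0,0,0.3]],
])

```text
clock: 6.23
tcp_pos: [0.4511, -0.1044, 0.1155]
orientation: [0.687, 0.169, 0.686, -0.169]
wrist_force: [0.1, 0.1, -1.7]
finger_gap: 0.0417
```

>>> drive_tool([
  [[-0.6,1.9,-0.6,-1.7,0,0,0.3],[0,1.9,-0.6,-1.7,0,0,0.3],[0,1.9,-0.5,-1.7,0,0,0.3],[0,1.9,-0.5,-1.7,0,0,0.3],[0,1.9,-0.4,-1.7,0,0,0.3]],
])

```text
clock: 6.65
tcp_pos: [0.4662, -0.0067, 0.1204]
orientation: [0.697, 0.118, 0.697, -0.118]
wrist_force: [0.4, 1.2, -0.4]
finger_gap: 0.0416
```

>>> drive_tool([
  [[0,2.5,-0.4,-1.7,0,0,0.3],[0,2.5,-0.3,-1.7,0,0,0.3],[0,2.4,-0.2,-1.7,0,0,0.3],[0,1.5,-0.2,-1.7,0,0,0.3],[0,0.5,0,-1.4,0,0,0.3]],
])

```text
clock: 7.07
tcp_pos: [0.4829, 0.0875, 0.1203]
orientation: [0.704, 0.067, 0.704, -0.067]
wrist_force: [-0.3, -0.1, -1.2]
finger_gap: 0.0418
```

>>> drive_tool([
  [[0,0,0,0,0,0,0.3],[0,0,0,0,0,0,0.3],[0,0,0,0,0,0,0.3],[0,0,0,0,0,0,0.3],[0,0,0,0,0,0,0.3]],
])

```text
clock: 7.48
tcp_pos: [0.4828, 0.0846, 0.1203]
orientation: [0.704, 0.069, 0.704, -0.069]
wrist_force: [-0.5, -0.3, -0.5]
finger_gap: 0.0418
```

```bash
python3 w.py w6; python3 g.py 0.4781 0.0894 0.044 78.9 5
```

```text
t 7.53 tcp [0.4828 0.0847 0.1203] yawY 78.83 gap 0.0417 F [ 0.14  0.78 -0.78]
t 7.53 tcp [0.4828 0.0847 0.1203] yawY 78.8 tilt [ 0. -0.] gap 0.0417 F [ 0.14  0.78 -0.78] j [ 0.01  0.22 -0.37  0.99 -0.    0.2 ]
total dist mm 77 turn [-0.1  0.   0. ]
[ 1.53  0.07 -0.11] [-0.01  0.    0.  ]
[ 1.53  0.07 -0.11] [-0.01  0.    0.  ]
[ 1.53  0.07 -0.11] [-0.01  0.    0.  ]
[ 1.53  0.07 -0.11] [-0.01  0.    0.  ]
[ 1.53  0.07 -0.11] [-0.01  0.    0.  ]
```

View pics/w6.png

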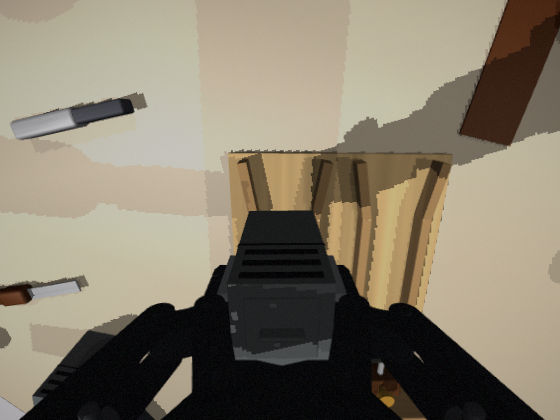

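```bash
python3 - <<'E'
import cv2
t=cv2.imread("pics/w6.png"); cv2.imwrite("pics/w6c.png",cv2.resize(t[145:270,220:460],None,fx=3.2,fy=3.2,interpolation=cv2.INTER_CUBIC))
E
```

```text
(no output)
```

View pics/w6c.png

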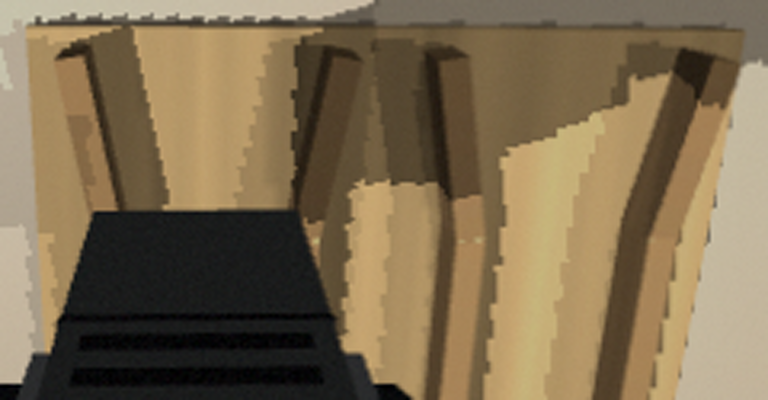

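```bash
cat > b2.py <<'E'
from h import *; import pickle
st=pickle.load(open("pics/w6.pkl","rb"))
P=lambda a:(np.array(a)+.5)/3.2-.5+[220,145]
o=np.array((.5760,.1211));y=np.radians(-11.1);u=np.array([np.cos(y),np.sin(y)]);n=np.array([-u[1],u[0]])
for nm,p,z in(("front",[[27,25],[742,30]],.006),("wall front",[[90,45],[330,48],[470,52],[710,53]],.024),("kink",[[480,240],[650,240]],.024)):
    w=plane("wrist",P(p),z,st)[:,:2]; print(nm,[(round(float((a-o)@u)*1e3,1),round(float((a-o)@n)*1e3,1)) for a in w])
t=st["tcp_pos"][:2]; print("tcp",(t-o)@u,(t-o)@n)
E
python3 b2.py
```

```text
front [(-130.6, -100.2), (-129.8, 99.5)]
wall front [(-128.0, -80.9), (-127.3, -18.7), (-126.3, 17.8), (-126.4, 81.4)]
kink [(-73.8, 25.6), (-73.8, 73.7)]
tcp -0.0844628723388412 -0.053720130807906954
```

```bash
python3 g.py 0.4702 0.0909 0.050 78.9 5
```

```text
t 7.53 tcp [0.4828 0.0847 0.1203] yawY 78.8 tilt [ 0. -0.] gap 0.0417 F [ 0.14  0.78 -0.78] j [ 0.01  0.22 -0.37  0.99 -0.    0.2 ]
total dist mm 72 turn [-0.1  0.   0. ]
[ 1.41  0.07 -0.27] [-0.01  0.    0.  ]
[ 1.41  0.07 -0.27] [-0.01  0.    0.  ]
[ 1.41  0.07 -0.27] [-0.01  0.    0.  ]
[ 1.41  0.07 -0.27] [-0.01  0.    0.  ]
[ 1.41  0.07 -0.27] [-0.01  0.    0.  ]
```

>>> drive_tool([
  [[0.3,0.2,-0.6,0,0,0,0.3],[1.7,0.2,-0.5,0,0,0,0.3],[2.0,0,-0.25,0,0,0,0.3],[2.0,0,0,0,0,0,0.3],[1.0,0,0,0,0,0,0.3]],
])

```text
clock: 7.95
tcp_pos: [0.4683, 0.092, 0.0482]
orientation: [0.703, 0.068, 0.705, -0.068]
wrist_force: [-1.0, -0.1, -0.2]
finger_gap: 0.0417
```

>>> drive_tool([
  [[0,0,0,0,0,0,0.3],[0,0,0,0,0,0,0.3],[0,0,0,0,0,0,0.3],[0,0,0,0,0,0,0.3],[0,0,0,0,0,0,0.3]],
])

```text
clock: 8.37
tcp_pos: [0.4711, 0.0919, 0.0512]
orientation: [0.704, 0.068, 0.703, -0.068]
wrist_force: [0.4, -0.7, -0.2]
finger_gap: 0.0414
```

```bash
python3 g.py 0.4702 0.0909 0.043 78.9 5
```

```text
t 8.37 tcp [0.4711 0.0919 0.0512] yawY 78.9 tilt [ 0.0017 -0.0002] gap 0.0414 F [ 0.45 -0.67 -0.19] j [ 0.03  0.27 -0.49  0.81 -0.    0.22]
total dist mm 8 turn [ 0.   0.1 -0. ]
[ 0.16 -0.02 -0.01] [ 0.    0.02 -0.  ]
[ 0.16 -0.02 -0.01] [ 0.    0.02 -0.  ]
[ 0.16 -0.02 -0.01] [ 0.    0.02 -0.  ]
[ 0.16 -0.02 -0.01] [ 0.    0.02 -0.  ]
[ 0.16 -0.02 -0.01] [ 0.    0.02 -0.  ]
```

>>> drive_tool([
  [[0.2,-0.1,0,0,0,0,0.3],[0.2,0,0,0,0,0,0.3],[0.2,0,0,0,0,0,0.3],[0.15,0,0,0,0,0,0.3],[0,0,0,0,0,0,0.3]],
])

```text
clock: 8.78
tcp_pos: [0.4703, 0.0911, 0.0427]
orientation: [0.704, 0.068, 0.704, -0.068]
wrist_force: [-0.0, -0.2, -0.9]
finger_gap: 0.0414
```

>>> drive_tool([
  [[0.1,0,0,0,0,0,0.3],[0,0,0,0,0,0,0.3],[0,0,0,0,0,0,0.3],[0,0,0,0,0,0,0.3],[0,0,0,0,0,0,0.3]],
])

```text
clock: 9.2
tcp_pos: [0.4703, 0.0911, 0.0426]
orientation: [0.704, 0.068, 0.704, -0.068]
wrist_force: [-2.4, -0.6, 8.4]
finger_gap: 0.0418
```

```bash
python3 g.py 0.4702 0.0909 0.043 78.9 1
```

```text
t 9.20 tcp [0.4703 0.0911 0.0426] yawY 78.9 tilt [0.0006 0.0001] gap 0.0418 F [-2.4  -0.62  8.35] j [ 0.02  0.28 -0.5   0.79  0.    0.22]
total dist mm 0 turn [ 0.  0. -0.]
[-0.04 -0.02 -0.01] [ 0.02  0.04 -0.01]
```

```bash
cat > b3.py <<'E'
from h import *; import pickle
st=pickle.load(open("pics/w2.pkl","rb"))
P=lambda a:(np.array(a)+.5)/3.2-.5+[180,190]
o=np.array((.5760,.1211));y=np.radians(-11.1);u=np.array([np.cos(y),np.sin(y)]);n=np.array([-u[1],u[0]])
for z in(.042,.05):
  w=plane("wrist",P([[145,360],[212,360],[332,382],[402,382]]),z,st)[:,:2]; print(z,[(round(float((a-o)@u)*1e3,1),round(float((a-o)@n)*1e3,1)) for a in w])
E
python3 b3.py; cat > r.py <<'E'
from g import *
o=np.array((.5760,.1211));y=np.radians(-11.1);u=np.array([np.cos(y),np.sin(y)]);n=np.array([-u[1],u[0]])
st=env.get_state(); t=st["tcp_pos"]; f=st["wrist_force"]
M=quat(st["orientation"]).as_matrix()
print("t %.2f rack x %.1f y %.1f z %.1f yaw %.2f"%(st["clock"],(t[:2]-o)@u*1e3,(t[:2]-o)@n*1e3,t[2]*1e3,np.degrees(np.arctan2(M[1,1],M[0,1]))),"F along %.1f across %.1f up %.1f"%(f[:2]@u,f[:2]@n,f[2]),"T",st["ft_torque"].round(2))
E
python3 r.py
```

```text
0.042 [(29.8, -61.9), (29.7, -28.5), (42.9, 31.1), (42.9, 66.2)]
0.05 [(23.7, -60.0), (23.6, -27.3), (36.5, 31.1), (36.6, 65.4)]
t 9.20 rack x -97.9 y -49.8 z 42.6 yaw 78.92 F along -2.2 across -1.1 up 8.4 T [-0.01  0.6   0.02]
```

>>> drive_tool([
  [[-0.08,0,0,0,0,0,0.3],[0,0,0.5,0,0,0,0.3],[0,0,1,0,0,0,0.3],[0,0,1,0,0,0,0.3],[0,0,1,0,0,0,0.3]],
])

```text
clock: 9.62
tcp_pos: [0.5052, 0.0842, 0.0426]
orientation: [0.704, 0.068, 0.704, -0.068]
wrist_force: [-3.0, 1.5, 5.0]
finger_gap: 0.0416
```

```bash
python3 r.py
```

```text
t 9.62 rack x -62.4 y -49.8 z 42.6 yaw 78.92 F along -3.3 across 0.9 up 5.0 T [0.17 0.66 0.02]
```

>>> drive_tool([
  [[-0.05,0,1.2,0,0,0,0.3],[0,0,1.2,0,0,0,0.3],[0,0,1.2,0,0,0,0.3],[0,0,1.2,0,0,0,0.3],[0,0,1.0,0,0,0,0.3]],
])

```text
clock: 10.03
tcp_pos: [0.5631, 0.0727, 0.0427]
orientation: [0.704, 0.068, 0.704, -0.068]
wrist_force: [-1.7, 0.3, 3.2]
finger_gap: 0.0416
```

>>> drive_tool([
  [[0,0,0.5,0,0,0,0.3],[0,0,0.4,0,0,0,0.3],[0,0,0.2,0,0,0,0.3],[0,0,0.2,0,0,0,0.3],[0,0,0.2,0,0,0,0.3]],
])

```text
clock: 10.45
tcp_pos: [0.576, 0.0703, 0.0429]
orientation: [0.704, 0.068, 0.704, -0.068]
wrist_force: [-0.3, -0.6, -0.5]
finger_gap: 0.0412
```

```bash
python3 r.py
```

```text
t 10.45 rack x 9.7 y -49.9 z 42.9 yaw 78.92 F along -0.2 across -0.7 up -0.5 T [ 0.02  0.05 -0.01]
```

>>> drive_tool([
  [[0,0,0.2,0,0,0,0.3],[0,0,0.2,0,0,0,0.3],[0,0,0.2,0,0,0,0.3],[0,0,0.2,0,0,0,0.3],[0,0,0.2,0,0,0,0.3]],
])

```text
clock: 10.87
tcp_pos: [0.5861, 0.0684, 0.0431]
orientation: [0.704, 0.068, 0.704, -0.068]
wrist_force: [0.7, 0.0, -0.8]
finger_gap: 0.042
```

```bash
python3 r.py
```

```text
t 10.87 rack x 20.1 y -49.8 z 43.1 yaw 78.92 F along 0.7 across 0.2 up -0.8 T [-0.02 -0.02 -0.01]
```

>>> drive_tool([
  [[0.03,0,0.15,0,0,0,0.3],[0,0,0.15,0,0,0,0.3],[0,0,0.15,0,0,0,0.3],[0,0,0.15,0,0,0,0.3],[0,0,0.15,0,0,0,0.3]],
])

```text
clock: 11.28
tcp_pos: [0.5934, 0.0669, 0.0428]
orientation: [0.704, 0.068, 0.704, -0.068]
wrist_force: [-0.4, 0.9, -0.6]
finger_gap: 0.0415
```

```bash
python3 r.py
```

```text
t 11.28 rack x 27.6 y -49.8 z 42.8 yaw 78.92 F along -0.5 across 0.8 up -0.6 T [-0.03 -0.06 -0.02]
```

>>> drive_tool([
  [[0,0,0.15,0,0,0,0.3],[0,0,0.15,0,0,0,0.3],[0,0,0.15,0,0,0,0.3],[0,0,0.1,0,0,0,0.3],[0,0,0,0,0,0,0.3]],
])

```text
clock: 11.7
tcp_pos: [0.5985, 0.0659, 0.0427]
orientation: [0.704, 0.068, 0.704, -0.068]
wrist_force: [-1.4, -0.2, 0.3]
finger_gap: 0.0414
```

```bash
python3 r.py
```

```text
t 11.70 rack x 32.7 y -49.9 z 42.7 yaw 78.91 F along -1.3 across -0.5 up 0.3 T [ 0.04  0.23 -0.01]
```

>>> drive_tool([
  [[0,0,0.1,0,0,0,0.3],[0,0,0.1,0,0,0,0.3],[0,0,0.1,0,0,0,0.3],[0,0,0,0,0,0,0.3],[0,0,0,0,0,0,0.3]],
])

```text
clock: 12.12
tcp_pos: [0.6013, 0.0653, 0.0427]
orientation: [0.704, 0.068, 0.704, -0.068]
wrist_force: [-2.2, 1.3, 2.5]
finger_gap: 0.0419
```

```bash
python3 r.py
```

```text
t 12.12 rack x 35.5 y -49.9 z 42.7 yaw 78.92 F along -2.4 across 0.9 up 2.5 T [ 0.08  0.79 -0.07]
```

>>> drive_tool([
  [[0,0,0.1,0,0,0,0.3],[0,0,0.1,0,0,0,0.3],[0,0,0.1,0,0,0,0.3],[0,0,0,0,0,0,0.3],[0,0,0,0,0,0,0.3]],
])

```text
clock: 12.53
tcp_pos: [0.604, 0.0648, 0.0427]
orientation: [0.703, 0.068, 0.704, -0.068]
wrist_force: [-6.4, 0.2, 3.5]
finger_gap: 0.0416
```

```bash
python3 r.py
```

```text
t 12.53 rack x 38.3 y -49.9 z 42.7 yaw 78.92 F along -6.4 across -1.1 up 3.5 T [ 0.1   1.1  -0.05]
```

>>> drive_tool([
  [[-0.03,0,0,0,0,0,0.3],[0,0,0,0,0,0,0.3],[0,0,0,0,0,0,0.3],[0,0,0,0,0,0,0.3],[0,0,0,0,0,0,0.3]],
])

```text
clock: 12.95
tcp_pos: [0.6042, 0.0647, 0.0428]
orientation: [0.704, 0.068, 0.704, -0.068]
wrist_force: [-4.7, 1.1, -0.2]
finger_gap: 0.0416
```

```bash
python3 r.py; python3 w.py w7; python3 r.py;python3 w.py w8; python3 r.py
```

```text
t 12.95 rack x 38.6 y -49.9 z 42.8 yaw 78.91 F along -4.8 across 0.2 up -0.2 T [ 0.16  1.05 -0.07]
t 13.00 tcp [0.6043 0.0647 0.0427] yawY 78.91 gap 0.0412 F [-4.18  1.88 -0.36]
t 13.00 rack x 38.6 y -49.9 z 42.7 yaw 78.91 F along -4.5 across 1.0 up -0.4 T [ 0.21  1.06 -0.15]
t 13.05 tcp [0.6043 0.0647 0.0428] yawY 78.91 gap 0.0417 F [-4.83  0.61 -1.4 ]
t 13.05 rack x 38.6 y -49.9 z 42.8 yaw 78.91 F along -4.9 across -0.3 up -1.4 T [ 0.23  1.09 -0.08]
```

View pics/w8.png

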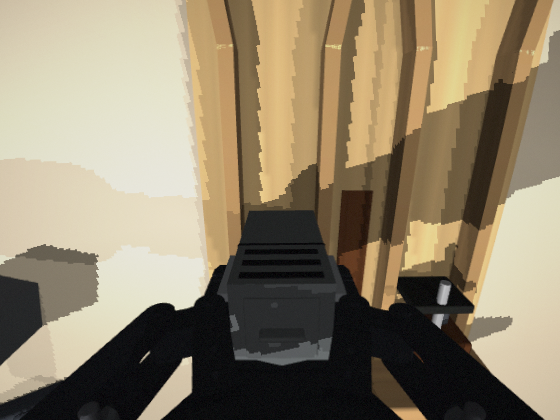

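>>> drive_tool([
  [[0,0,0,0,0,0,0.6],[0,0,0,0,0,0,0.7],[0,0,0,0,0,0,0.8],[0,0,0,0,0,0,0.8],[0,0,0,0,0,0,0.8]],
])

```text
clock: 13.47
tcp_pos: [0.6054, 0.0646, 0.0435]
orientation: [0.704, 0.068, 0.703, -0.068]
wrist_force: [0.4, 0.3, 0.4]
finger_gap: 0.0686
```

```bash
python3 r.py; python3 w.py w9
```

```text
t 13.47 rack x 39.8 y -49.8 z 43.5 yaw 78.91 F along 0.3 across 0.4 up 0.4 T [ 0.01 -0.03 -0.01]
t 13.52 tcp [0.6053 0.0646 0.0434] yawY 78.91 gap 0.0678 F [0.01 0.32 0.58]
```

View pics/w9.png

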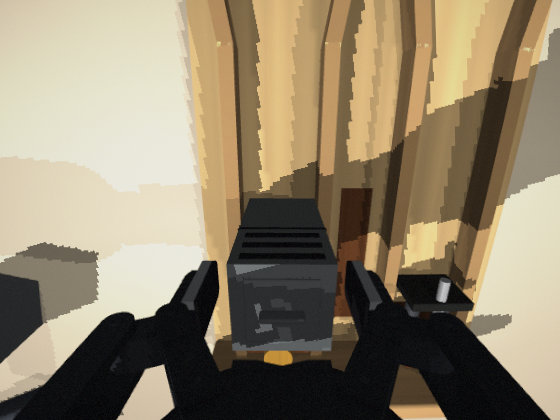

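>>> drive_tool([
  [[-1.5,0,0,0,0,0,0.8],[-3,0,0,0,0,0,0.8],[-4,0,0,0,0,0,0.9],[-4,0,-1,0,0,0,0.9],[-3,0,-2,0,0,0,0.9]],
])

```text
clock: 13.93
tcp_pos: [0.5775, 0.07, 0.2013]
orientation: [0.705, 0.069, 0.702, -0.068]
wrist_force: [2.2, -0.7, 0.3]
finger_gap: 0.0768
```

```bash
python3 w.py w10; python3 g.py 0.616 -0.152 0.19 67 8; python3 - <<'E'
from h import *
cv2.imwrite("pics/top1.png",cv2.resize(env.read_camera("top")[120:290,170:400,::-1],None,fx=3.4,fy=3.4,interpolation=cv2.INTER_CUBIC))
E
```

```text
t 13.98 tcp [0.5753 0.0712 0.2074] yawY 78.95 gap 0.0769 F [-3.33  1.24  3.8 ]
t 13.98 tcp [0.5753 0.0712 0.2074] yawY 78.9 tilt [0.0091 0.0003] gap 0.0769 F [-3.33  1.24  3.8 ] j [-0.02  0.32 -0.    1.24  0.    0.18]
total dist mm 228 turn [11.9  0.5 -0.2]
[ 0.22 -2.64  1.03] [ 1.49  0.06 -0.02]
[ 0.22 -2.61  1.1 ] [ 1.49  0.06 -0.02]
[ 0.22 -2.58  1.17] [ 1.49  0.06 -0.02]
[ 0.22 -2.55  1.24] [ 1.49  0.06 -0.02]
[ 0.22 -2.52  1.3 ] [ 1.49  0.06 -0.02]
[ 0.22 -2.48  1.37] [ 1.49  0.06 -0.02]
[ 0.22 -2.45  1.43] [ 1.49  0.06 -0.02]
[ 0.22 -2.41  1.5 ] [ 1.49  0.06 -0.02]
```

View pics/w10.png

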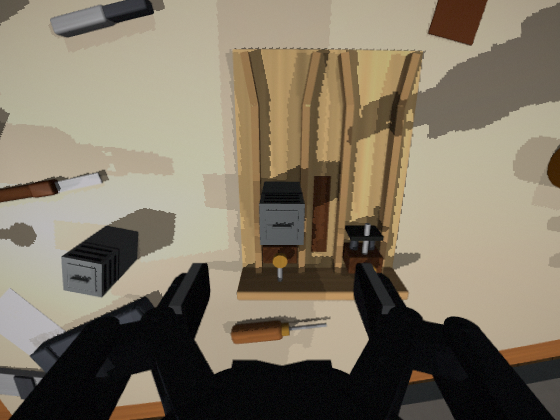

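View pics/top1.png

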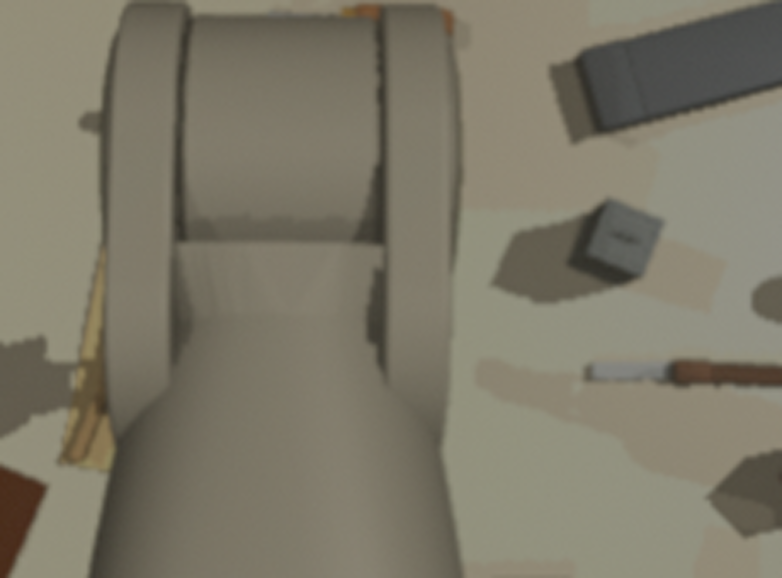

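>>> drive_tool([
  [[0,-2.6,1.0,1.2,0,0,0.9],[0.2,-2.6,1.1,1.2,0,0,0.9],[0.2,-2.6,1.1,1.2,0,0,0.9],[0.2,-2.6,1.2,1.2,0,0,0.9],[0.2,-2.5,1.3,1.2,0,0,0.9]],
])

```text
clock: 14.45
tcp_pos: [0.6005, -0.0696, 0.1892]
orientation: [0.699, 0.105, 0.699, -0.105]
wrist_force: [0.1, 0.9, -0.6]
finger_gap: 0.0774
```

>>> drive_tool([
  [[0.2,-2.5,1.3,1.2,0,0,0.9],[0.2,-2.5,1.4,1.2,0,0,0.9],[0.2,-1.7,1.0,1.2,0,0,0.9],[0.2,-0.7,0.5,1.2,0,0,0.9],[0,0,0,1.2,0,0,0.9]],
])

```text
clock: 14.87
tcp_pos: [0.6169, -0.1537, 0.1805]
orientation: [0.692, 0.143, 0.693, -0.143]
wrist_force: [-0.5, 1.5, -0.2]
finger_gap: 0.0767
```

>>> drive_tool([
  [[0,0,0,0,0,0,0.9],[0,0,0,0,0,0,0.9],[0,0,0,0,0,0,0.9],[0,0,0,0,0,0,0.9],[0,0,0,0,0,0,0.9]],
])

```text
clock: 15.28
tcp_pos: [0.6171, -0.1509, 0.1825]
orientation: [0.693, 0.141, 0.693, -0.141]
wrist_force: [-1.1, -0.2, -0.7]
finger_gap: 0.077
```

```bash
python3 w.py w11; python3 w.py w12
```

```text
t 15.33 tcp [ 0.6171 -0.151   0.1824] yawY 66.99 gap 0.0766 F [ 0.08 -0.14  0.17]
t 15.38 tcp [ 0.6171 -0.1512  0.1824] yawY 66.97 gap 0.0769 F [-0.48  0.19 -0.11]
```

View pics/w12.png

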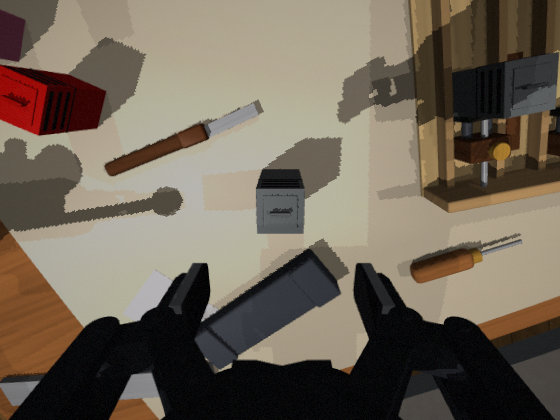

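```bash
python3 tb.py w12 280 210; python3 tb.py w12 509 85 0.09; python3 - <<'E'
import cv2
t=cv2.imread("pics/w12.png"); cv2.imwrite("pics/w12c.png",cv2.resize(t[40:220,410:560],None,fx=3.3,fy=3.3,interpolation=cv2.INTER_CUBIC))
E
```

```text
[[21, 29, 183], [21, 29, 183], [26, 21, 184], [26, 21, 184], [96, 13, 100], [90, 8, 102], [80, 15, 51], [75, 10, 52], [84, 13, 98], [102, 13, 95], [27, 29, 182], [26, 33, 184], [28, 35, 184]]
((620.2775268554688, -152.85891723632812), (42.46923828125, 42.194950103759766), 67.08456420898438) cent 620.0611173440492 -152.86653639285288 side 41.8202080662046
[[72, 67, 19], [75, 26, 20], [150, 28, 18], [138, 213, 6], [138, 213, 6], [30, 255, 1], [90, 5, 53], [60, 9, 54], [90, 11, 46], [90, 9, 30], [90, 16, 47], [110, 20, 38], [105, 12, 84]]
((610.52294921875, 68.22456359863281), (36.38447952270508, 18.73783302307129), 78.8539810180664) cent 612.4777991547148 70.28061348671291 side 22.538920617537645
```

View pics/w12c.png

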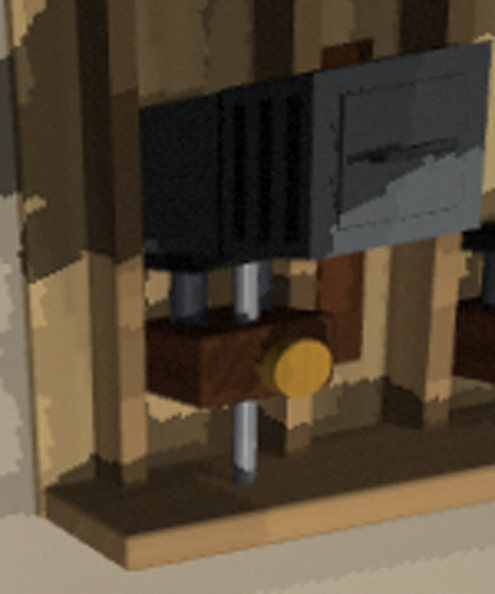

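```bash
python3 g.py 0.620 -0.153 0.037 67.1 5
```

```text
t 15.38 tcp [ 0.6171 -0.1512  0.1824] yawY 67.0 tilt [ 0.0004 -0.    ] gap 0.0769 F [-0.48  0.19 -0.11] j [-0.37  0.45  0.12  1.25  0.    0.04]
total dist mm 145 turn [-0.1  0.  -0. ]
[ 2.91 -0.01  0.07] [-0.03  0.   -0.  ]
[ 2.91 -0.01  0.07] [-0.03  0.   -0.  ]
[ 2.91 -0.01  0.07] [-0.03  0.   -0.  ]
[ 2.91 -0.01  0.07] [-0.03  0.   -0.  ]
[ 2.91 -0.01  0.07] [-0.03  0.   -0.  ]
```

>>> drive_tool([
  [[3.0,0,0.1,0,0,0,0.9],[3.3,0,0.1,0,0,0,0.9],[3.3,0,0.1,0,0,0,0.9],[3.0,-0.05,0.05,0,0,0,0.9],[1.8,0,0,0,0,0,0.9]],
])

```text
clock: 15.8
tcp_pos: [0.6182, -0.1529, 0.0346]
orientation: [0.691, 0.142, 0.694, -0.141]
wrist_force: [0.0, -0.6, -0.0]
finger_gap: 0.0772
```

>>> drive_tool([
  [[0,0,0,0,0,0,0.9],[0,0,0,0,0,0,0.9],[0,0,0,0,0,0,0.9],[0,0,0,0,0,0,0.9],[0,0,0,0,0,0,0.9]],
])

```text
clock: 16.22
tcp_pos: [0.6215, -0.1542, 0.0403]
orientation: [0.694, 0.141, 0.692, -0.142]
wrist_force: [0.2, 0.2, -0.7]
finger_gap: 0.0765
```

```bash
python3 g.py 0.620 -0.153 0.037 67.1 1
```

```text
t 16.22 tcp [ 0.6215 -0.1542  0.0403] yawY 66.9 tilt [ 0.0035 -0.0012] gap 0.0765 F [ 0.24  0.17 -0.67] j [-0.37  0.55 -0.08  0.94  0.    0.03]
total dist mm 4 turn [-0.2  0.2 -0. ]
[ 0.33  0.05 -0.19] [-0.18  0.21 -0.01]
```

>>> drive_tool([
  [[0.1,0.05,-0.1,0,0,0,0.9],[0,0,0,0,0,0,0.9],[0,0,0,0,0,0,0.3],[0,0,0,0,0,0,0.3],[0,0,0,0,0,0,0.3]],
])

```text
clock: 16.63
tcp_pos: [0.6193, -0.153, 0.0372]
orientation: [0.693, 0.141, 0.693, -0.142]
wrist_force: [-4.0, -9.1, 9.5]
finger_gap: 0.0419
```

>>> drive_tool([
  [[0,0,0,0,0,0,0.3],[0,0,0,0,0,0,0.3],[0,0,0,0,0,0,0.3],[0,0,0,0,0,0,0.3],[0,0,0,0,0,0,0.3]],
])

```text
clock: 17.05
tcp_pos: [0.6193, -0.153, 0.0373]
orientation: [0.693, 0.141, 0.693, -0.142]
wrist_force: [-1.6, -0.9, 2.5]
finger_gap: 0.0419
```

>>> drive_tool([
  [[-0.4,0,0,0,0,0,0.3],[-0.4,0,0,0,0,0,0.3],[-0.4,0,0,0,0,0,0.3],[0,0,0,0,0,0,0.3],[0,0,0,0,0,0,0.3]],
])

```text
clock: 17.47
tcp_pos: [0.6194, -0.1528, 0.0491]
orientation: [0.693, 0.142, 0.693, -0.141]
wrist_force: [0.1, -0.1, -5.9]
finger_gap: 0.0416
```

>>> drive_tool([
  [[0,0,0,0,0,0,0.3],[0,0,0,0,0,0,0.3],[0,0,0,0,0,0,0.3],[0,0,0,0,0,0,0.3],[0,0,0,0,0,0,0.3]],
])

```text
clock: 17.88
tcp_pos: [0.6192, -0.1528, 0.0489]
orientation: [0.693, 0.142, 0.693, -0.141]
wrist_force: [-0.1, -0.4, -4.8]
finger_gap: 0.0419
```

>>> drive_tool([
  [[0,0,0,0,0,0,0.3],[0,0,0,0,0,0,0.3],[0,0,0,0,0,0,0.3],[0,0,0,0,0,0,0.3],[0,0,0,0,0,0,0.3]],
])

```text
clock: 18.3
tcp_pos: [0.6193, -0.1529, 0.0491]
orientation: [0.693, 0.142, 0.693, -0.141]
wrist_force: [0.3, 0.0, -4.8]
finger_gap: 0.0417
```

>>> drive_tool([
  [[0,0,0,0,0,0,0.3],[0,0,0,0,0,0,0.3],[0,0,0,0,0,0,0.3],[0,0,0,0,0,0,0.3],[0,0,0,0,0,0,0.3]],
])

```text
clock: 18.72
tcp_pos: [0.6193, -0.1529, 0.0491]
orientation: [0.693, 0.142, 0.693, -0.141]
wrist_force: [-0.7, -0.1, -4.8]
finger_gap: 0.0416
```

```bash
python3 w.py w13; python3 g.py 0.4893 0.1891 0.12 78.9 15
```

```text
t 18.77 tcp [ 0.6193 -0.1529  0.0491] yawY 66.91 gap 0.0414 F [ 0.36  0.28 -5.23]
t 18.77 tcp [ 0.6193 -0.1529  0.0491] yawY 66.9 tilt [0.     0.0001] gap 0.0414 F [ 0.36  0.28 -5.23] j [-0.37  0.54 -0.07  0.96  0.    0.04]
total dist mm 373 turn [-12.  -0.  -0.]
[-0.47  1.76 -1.69] [-0.8 -0.  -0. ]
[-0.47  1.78 -1.67] [-0.8 -0.  -0. ]
[-0.47  1.8  -1.64] [-0.8 -0.  -0. ]
[-0.47  1.83 -1.62] [-0.8 -0.  -0. ]
[-0.47  1.85 -1.59] [-0.8 -0.  -0. ]
[-0.47  1.87 -1.56] [-0.8 -0.  -0. ]
[-0.47  1.89 -1.54] [-0.8 -0.  -0. ]
[-0.47  1.91 -1.51] [-0.8 -0.  -0. ]
[-0.47  1.93 -1.48] [-0.8 -0.  -0. ]
[-0.47  1.96 -1.46] [-0.8 -0.  -0. ]
[-0.47  1.98 -1.43] [-0.8 -0.  -0. ]
[-0.47  2.   -1.4 ] [-0.8 -0.  -0. ]
[-0.47  2.01 -1.37] [-0.8 -0.  -0. ]
[-0.47  2.03 -1.35] [-0.8 -0.  -0. ]
[-0.47  2.05 -1.32] [-0.8 -0.  -0. ]
```

View pics/w13.png

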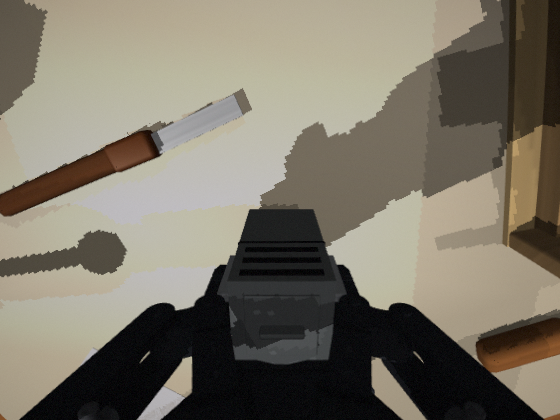

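>>> drive_tool([
  [[-1.5,0.5,-0.5,0,0,0,0.3],[-2.5,1.2,-1.2,-0.8,0,0,0.3],[-2.5,1.8,-1.6,-0.8,0,0,0.3],[-2.0,1.8,-1.6,-0.8,0,0,0.3],[-1.2,1.8,-1.6,-0.8,0,0,0.3]],
])

```text
clock: 19.18
tcp_pos: [0.5864, -0.0624, 0.1489]
orientation: [0.698, 0.122, 0.695, -0.122]
wrist_force: [0.1, 0.6, -4.9]
finger_gap: 0.0418
```

>>> drive_tool([
  [[-0.4,1.9,-1.6,-0.8,0,0,0.3],[0,1.9,-1.5,-0.8,0,0,0.3],[0,1.9,-1.5,-0.8,0,0,0.3],[0,1.9,-1.5,-0.8,0,0,0.3],[0,2.0,-1.5,-0.8,0,0,0.3]],
])

```text
clock: 19.6
tcp_pos: [0.5429, 0.0532, 0.1504]
orientation: [0.701, 0.098, 0.7, -0.098]
wrist_force: [0.2, -1.2, -5.2]
finger_gap: 0.0416
```

```bash
python3 g.py 0.4893 0.1891 0.14 78.9 7
```

```text
t 19.60 tcp [0.5429 0.0532 0.1504] yawY 74.1 tilt [0.0006 0.    ] gap 0.0416 F [ 0.23 -1.17 -5.17] j [-0.05  0.29 -0.18  1.09  0.    0.23]
total dist mm 146 turn [-4.8  0.  -0. ]
[ 0.15  1.66 -1.27] [-0.68  0.   -0.  ]
[ 0.15  1.67 -1.25] [-0.68  0.   -0.  ]
[ 0.15  1.69 -1.23] [-0.68  0.   -0.  ]
[ 0.15  1.7  -1.21] [-0.68  0.   -0.  ]
[ 0.15  1.72 -1.19] [-0.68  0.   -0.  ]
[ 0.15  1.73 -1.17] [-0.68  0.   -0.  ]
[ 0.15  1.74 -1.15] [-0.68  0.   -0.  ]
```

>>> drive_tool([
  [[0,1.8,-1.3,-0.7,0,0,0.3],[0,1.9,-1.4,-0.7,0,0,0.3],[0.2,1.9,-1.4,-0.7,0,0,0.3],[0.2,1.9,-1.4,-0.7,0,0,0.3],[0.2,1.8,-1.2,-0.7,0,0,0.3]],
])

```text
clock: 20.02
tcp_pos: [0.501, 0.1602, 0.1443]
orientation: [0.703, 0.076, 0.703, -0.076]
wrist_force: [0.6, -0.4, -5.4]
finger_gap: 0.0415
```

>>> drive_tool([
  [[0.2,1.4,-0.9,-0.7,0,0,0.3],[0.2,0.8,-0.4,-0.6,0,0,0.3],[0,0.4,-0.2,0,0,0,0.3],[0,0,0,0,0,0,0.3],[0,0,0,0,0,0,0.3]],
])

```text
clock: 20.43
tcp_pos: [0.493, 0.1872, 0.1403]
orientation: [0.704, 0.068, 0.704, -0.069]
wrist_force: [0.3, 0.1, -4.9]
finger_gap: 0.0415
```

```bash
python3 g.py 0.4893 0.1891 0.048 78.9 5; python3 r.py
```

```text
t 20.43 tcp [0.493  0.1872 0.1403] yawY 78.9 tilt [ 0.0006 -0.0004] gap 0.0415 F [ 0.35  0.08 -4.88] j [ 0.21  0.27 -0.25  1.06 -0.    0.4 ]
total dist mm 92 turn [-0.  0.  0.]
[ 1.85  0.02 -0.08] [-0.    0.01  0.  ]
[ 1.85  0.02 -0.08] [-0.    0.01  0.  ]
[ 1.85  0.02 -0.08] [-0.    0.01  0.  ]
[ 1.85  0.02 -0.08] [-0.    0.01  0.  ]
[ 1.85  0.02 -0.08] [-0.    0.01  0.  ]
t 20.43 rack x -94.2 y 48.9 z 140.3 yaw 78.89 F along 0.3 across 0.1 up -4.9 T [-0.03  0.04  0.03]
```

>>> drive_tool([
  [[1.5,0.1,-0.2,0,0,0,0.3],[2.0,0,-0.2,0,0,0,0.3],[2.0,0,0,0,0,0,0.3],[1.8,0,0,0,0,0,0.3],[1.2,0,0,0,0,0,0.3]],
])

```text
clock: 20.85
tcp_pos: [0.4885, 0.188, 0.0535]
orientation: [0.703, 0.069, 0.704, -0.069]
wrist_force: [0.3, -0.5, -5.4]
finger_gap: 0.0417
```

>>> drive_tool([
  [[0.4,0,0,0,0,0,0.3],[0,0,0,0,0,0,0.3],[0,0,0,0,0,0,0.3],[0,0,0,0,0,0,0.3],[0,0,0,0,0,0,0.3]],
])

```text
clock: 21.27
tcp_pos: [0.4899, 0.1894, 0.0523]
orientation: [0.705, 0.069, 0.703, -0.068]
wrist_force: [1.1, -0.2, -4.5]
finger_gap: 0.0419
```

```bash
python3 r.py
```

```text
t 21.27 rack x -97.7 y 50.5 z 52.3 yaw 78.90 F along 1.1 across 0.0 up -4.5 T [-0.01 -0.03 -0.  ]
```

>>> drive_tool([
  [[0.2,0,0,0,0,0,0.3],[0.2,0,0,0,0,0,0.3],[0.2,0,0,0,0,0,0.3],[0.1,0,0,0,0,0,0.3],[0.05,0,0,0,0,0,0.3]],
])

```text
clock: 21.68
tcp_pos: [0.4885, 0.1894, 0.0433]
orientation: [0.704, 0.068, 0.704, -0.068]
wrist_force: [1.0, 0.2, -5.2]
finger_gap: 0.0414
```

```bash
python3 r.py
```

```text
t 21.68 rack x -99.0 y 50.2 z 43.3 yaw 78.92 F along 0.9 across 0.4 up -5.2 T [-0.02 -0.01 -0.02]
```

>>> drive_tool([
  [[0.03,0,0.3,0,0,0,0.3],[0,0,0.8,0,0,0,0.3],[0,0,1.2,0,0,0,0.3],[0,0,1.2,0,0,0,0.3],[0,0,1.2,0,0,0,0.3]],
])

```text
clock: 22.1
tcp_pos: [0.5362, 0.1802, 0.0433]
orientation: [0.704, 0.068, 0.703, -0.068]
wrist_force: [-0.1, -0.8, -5.4]
finger_gap: 0.0418
```

```bash
python3 r.py
```

```text
t 22.10 rack x -50.5 y 50.3 z 43.3 yaw 78.92 F along 0.0 across -0.9 up -5.4 T [-0.02 -0.03  0.02]
```

>>> drive_tool([
  [[0,0,1.2,0,0,0,0.3],[0,0,1.2,0,0,0,0.3],[0,0,1.2,0,0,0,0.3],[0,0,0.8,0,0,0,0.3],[0,0,0.6,0,0,0,0.3]],
])

```text
clock: 22.52
tcp_pos: [0.5852, 0.1705, 0.0433]
orientation: [0.704, 0.069, 0.704, -0.068]
wrist_force: [-1.7, 0.6, -0.9]
finger_gap: 0.0419
```

```bash
python3 r.py
```

```text
t 22.52 rack x -0.5 y 50.2 z 43.3 yaw 78.89 F along -1.7 across 0.2 up -0.9 T [0.17 0.56 0.01]
```

>>> drive_tool([
  [[-0.03,0,0.4,0,0,0,0.3],[0,0,0.4,0,0,0,0.3],[0,0,0.4,0,0,0,0.3],[0,0,0.3,0,0,0,0.3],[0,0,0.2,0,0,0,0.3]],
])

```text
clock: 22.93
tcp_pos: [0.6009, 0.1674, 0.0435]
orientation: [0.704, 0.068, 0.704, -0.068]
wrist_force: [0.5, 0.5, -5.2]
finger_gap: 0.0416
```

```bash
python3 r.py
```

```text
t 22.93 rack x 15.5 y 50.3 z 43.5 yaw 78.92 F along 0.4 across 0.5 up -5.2 T [ 0.04 -0.03 -0.  ]
```

>>> drive_tool([
  [[0,0,0.2,0,0,0,0.3],[0,0,0.2,0,0,0,0.3],[0,0,0.2,0,0,0,0.3],[0,0,0.2,0,0,0,0.3],[0,0,0.2,0,0,0,0.3]],
])

```text
clock: 23.35
tcp_pos: [0.6106, 0.1656, 0.0436]
orientation: [0.704, 0.068, 0.704, -0.068]
wrist_force: [0.5, -0.3, -4.3]
finger_gap: 0.0419
```

```bash
python3 r.py
```

```text
t 23.35 rack x 25.4 y 50.3 z 43.6 yaw 78.92 F along 0.6 across -0.2 up -4.3 T [-0.01 -0.04 -0.02]
```

>>> drive_tool([
  [[0,0,0.15,0,0,0,0.3],[0,0,0.15,0,0,0,0.3],[0,0,0.15,0,0,0,0.3],[0,0,0.15,0,0,0,0.3],[0,0,0.15,0,0,0,0.3]],
])

```text
clock: 23.77
tcp_pos: [0.618, 0.1641, 0.0436]
orientation: [0.704, 0.068, 0.704, -0.068]
wrist_force: [-0.3, 1.1, -5.1]
finger_gap: 0.0422
```

```bash
python3 r.py
```

```text
t 23.77 rack x 32.9 y 50.3 z 43.6 yaw 78.92 F along -0.5 across 1.0 up -5.1 T [-0.02 -0.   -0.03]
```

>>> drive_tool([
  [[0.02,0,0.15,0,0,0,0.3],[0,0,0.15,0,0,0,0.3],[0,0,0.15,0,0,0,0.3],[0,0,0.15,0,0,0,0.3],[0,0,0.15,0,0,0,0.3]],
])

```text
clock: 24.18
tcp_pos: [0.6253, 0.1626, 0.0434]
orientation: [0.704, 0.068, 0.704, -0.068]
wrist_force: [0.2, -0.6, -5.9]
finger_gap: 0.0416
```

```bash
python3 r.py
```

```text
t 24.18 rack x 40.4 y 50.3 z 43.4 yaw 78.91 F along 0.3 across -0.6 up -5.9 T [ 0.03  0.05 -0.04]
```

>>> drive_tool([
  [[0,0,0.1,0,0,0,0.3],[0,0,0.1,0,0,0,0.3],[0,0,0.1,0,0,0,0.3],[0,0,0.1,0,0,0,0.3],[0,0,0,0,0,0,0.3]],
])

```text
clock: 24.6
tcp_pos: [0.6294, 0.1618, 0.0434]
orientation: [0.704, 0.068, 0.704, -0.068]
wrist_force: [-0.6, 0.9, -5.5]
finger_gap: 0.0418
```

```bash
python3 r.py
```

```text
t 24.60 rack x 44.5 y 50.2 z 43.4 yaw 78.91 F along -0.8 across 0.8 up -5.5 T [-0.02 -0.02 -0.06]
```

>>> drive_tool([
  [[0,0,0.1,0,0,0,0.3],[0,0,0.1,0,0,0,0.3],[0,0,0.1,0,0,0,0.3],[0,0,0,0,0,0,0.3],[0,0,0,0,0,0,0.3]],
])

```text
clock: 25.02
tcp_pos: [0.6319, 0.1613, 0.0433]
orientation: [0.704, 0.068, 0.704, -0.068]
wrist_force: [-1.3, 0.9, -4.3]
finger_gap: 0.0417
```

```bash
python3 r.py
```

```text
t 25.02 rack x 47.1 y 50.2 z 43.3 yaw 78.92 F along -1.4 across 0.6 up -4.3 T [ 0.05  0.2  -0.05]
```

>>> drive_tool([
  [[0,0,0.1,0,0,0,0.3],[0,0,0.1,0,0,0,0.3],[0,0,0.1,0,0,0,0.3],[0,0,0,0,0,0,0.3],[0,0,0,0,0,0,0.3]],
])

```text
clock: 25.43
tcp_pos: [0.6347, 0.1608, 0.0434]
orientation: [0.704, 0.068, 0.704, -0.068]
wrist_force: [-3.4, 0.8, -3.5]
finger_gap: 0.0419
```

```bash
python3 r.py
```

```text
t 25.43 rack x 50.0 y 50.2 z 43.4 yaw 78.92 F along -3.5 across 0.1 up -3.5 T [ 0.12  0.67 -0.05]
```

>>> drive_tool([
  [[0,0,0.1,0,0,0,0.3],[0,0,0.1,0,0,0,0.3],[0,0,0,0,0,0,0.3],[0,0,0,0,0,0,0.3],[0,0,0,0,0,0,0.3]],
])

```text
clock: 25.85
tcp_pos: [0.6367, 0.1604, 0.0433]
orientation: [0.704, 0.068, 0.704, -0.068]
wrist_force: [-4.8, 0.3, -2.9]
finger_gap: 0.0417
```

```bash
python3 r.py
```

```text
t 25.85 rack x 52.0 y 50.2 z 43.3 yaw 78.91 F along -4.7 across -0.6 up -2.9 T [ 0.1   0.94 -0.09]
```

>>> drive_tool([
  [[0,0,0,0,0,0,0.6],[0,0,0,0,0,0,0.7],[0,0,0,0,0,0,0.8],[0,0,0,0,0,0,0.8],[0,0,0,0,0,0,0.8]],
])

```text
clock: 26.27
tcp_pos: [0.6379, 0.1603, 0.0441]
orientation: [0.705, 0.068, 0.703, -0.068]
wrist_force: [-0.4, 0.7, 0.4]
finger_gap: 0.0682
```

>>> drive_tool([
  [[-1.5,0,0,0,0,0,0.8],[-3,0,0,0,0,0,0.8],[-4,0,0,0,0,0,0.8],[-4,0,-1,0,0,0,0.8],[-2.5,-2,-2,0,0,0,0.8]],
])

```text
clock: 26.68
tcp_pos: [0.6071, 0.1483, 0.1976]
orientation: [0.706, 0.069, 0.701, -0.067]
wrist_force: [1.3, -0.8, 1.2]
finger_gap: 0.0683
```

>>> drive_tool([
  [[0,-2,-1,0,0,0,0.8],[0,0,0,0,0,0,0.8],[0,0,0,0,0,0,0.8],[0,0,0,0,0,0,0.8],[0,0,0,0,0,0,0.8]],
])

```text
clock: 27.1
tcp_pos: [0.5902, 0.1291, 0.1926]
orientation: [0.704, 0.068, 0.704, -0.068]
wrist_force: [0.5, -0.1, 0.4]
finger_gap: 0.0682
```

```bash
python3 w.py w14; python3 - <<'E'
import cv2
t=cv2.imread("pics/w14.png"); cv2.imwrite("pics/w14c.png",cv2.resize(t[120:320,200:450],None,fx=3,fy=3,interpolation=cv2.INTER_CUBIC))
E
```

```text
t 27.15 tcp [0.5902 0.1292 0.1924] yawY 78.94 gap 0.0688 F [ 0.16  0.03 -0.48]
```

View pics/w14.png

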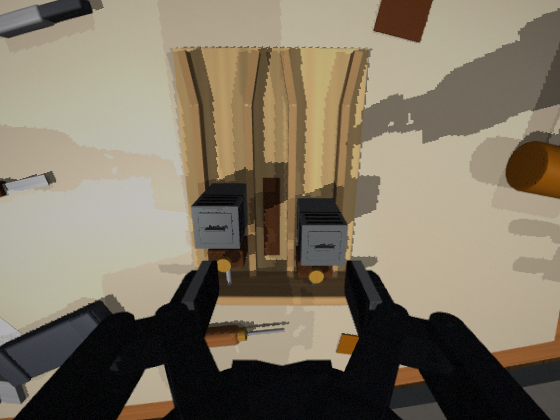

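View pics/w14c.png

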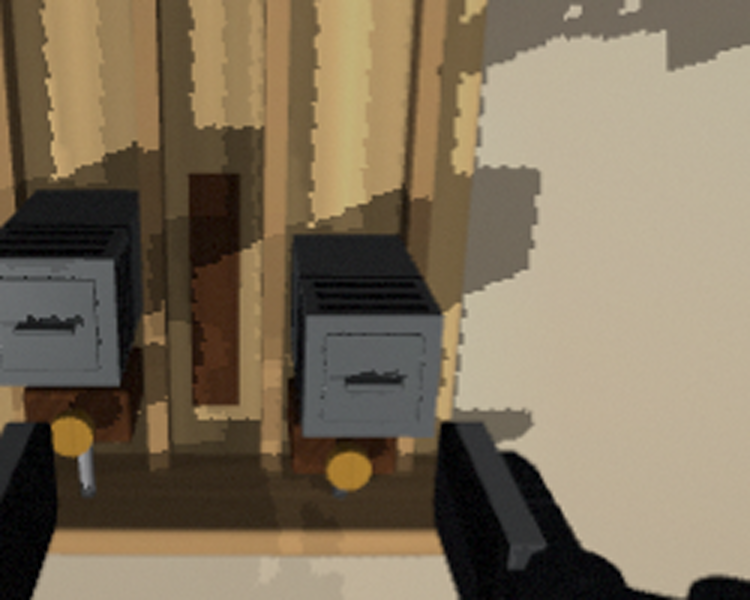

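```bash
cat > tr.py <<'E'
from h import *; import pickle,sys
n=sys.argv[1]; st=pickle.load(open(f"pics/{n}.pkl","rb")); t=cv2.imread(f"pics/{n}.png")
o=np.array((.5760,.1211));y=np.radians(-11.1);uu=np.array([np.cos(y),np.sin(y)]);nn=np.array([-uu[1],uu[0]])
for i in range(2,len(sys.argv),2):
    u,v=int(sys.argv[i]),int(sys.argv[i+1]);h=38
    c=cv2.resize(t[v-h:v+h,u-h:u+h],None,fx=4,fy=4,interpolation=cv2.INTER_CUBIC); hs=cv2.cvtColor(c,cv2.COLOR_BGR2HSV); g=cv2.cvtColor(c,cv2.COLOR_BGR2GRAY)
    m=((hs[...,0]>=32)&(hs[...,1]<60)&(g>60)).astype(np.uint8)
    m=cv2.morphologyEx(cv2.morphologyEx(m,cv2.MORPH_CLOSE,np.ones((21,21))),cv2.MORPH_OPEN,np.ones((21,21)))
    cs,_=cv2.findContours(m,cv2.RETR_EXTERNAL,cv2.CHAIN_APPROX_NONE); k=max(cs,key=cv2.contourArea)
    w=plane("wrist",(k[:,0,:]+.5)/4-.5+[u-h,v-h],.09,st)[:,:2]; r=np.c_[(w-o)@uu,(w-o)@nn]*1e3
    q=cv2.minAreaRect(r.astype(np.float32)); print(q)
E
python3 tr.py w14 219 226 323 243
```

```text
((33.182010650634766, -49.217071533203125), (41.94647979736328, 42.03242111206055), 89.82170867919922)
((51.22986602783203, 50.717376708984375), (42.033443450927734, 41.94821548461914), 0.05130113288760185)
```

```bash
python3 - <<'E'
from g import *
o=np.array((.5760,.1211));y=np.radians(-11.1);u=np.array([np.cos(y),np.sin(y)]);n=np.array([-u[1],u[0]])
p=o+.075*u-.17*n; print(p); goal([p[0],p[1],.13],78.9,8)
E
```

```text
[ 0.61686822 -0.0601589 ]
t 27.15 tcp [0.5902 0.1292 0.1924] yawY 78.9 tilt [-0.0012  0.0001] gap 0.0688 F [ 0.16  0.03 -0.48] j [0.08 0.38 0.05 1.24 0.   0.28]
total dist mm 201 turn [ 0.  -0.1  0. ]
[ 0.78 -2.26  0.78] [ 0.   -0.01  0.  ]
[ 0.78 -2.26  0.78] [ 0.   -0.01  0.  ]
[ 0.78 -2.26  0.78] [ 0.   -0.01  0.  ]
[ 0.78 -2.26  0.78] [ 0.   -0.01  0.  ]
[ 0.78 -2.26  0.78] [ 0.   -0.01  0.  ]
[ 0.78 -2.26  0.78] [ 0.   -0.01  0.  ]
[ 0.78 -2.26  0.78] [ 0.   -0.01  0.  ]
[ 0.78 -2.26  0.78] [ 0.   -0.01  0.  ]
```

>>> drive_tool([
  [[0,-2.5,0.8,0,0,0,0.8],[0,-3,1.0,0,0,0,0.8],[0,-3,1.0,0,0,0,0.8],[0,-3,1.0,0,0,0,0.8],[0.5,-3,1.0,0,0,0,0.8]],
])

```text
clock: 27.57
tcp_pos: [0.6102, -0.0236, 0.1883]
orientation: [0.704, 0.068, 0.704, -0.068]
wrist_force: [0.5, -0.3, -0.1]
finger_gap: 0.0682
```

>>> drive_tool([
  [[1.5,-2.2,0.8,0,0,0,0.8],[2,-1,0.6,0,0,0,0.8],[1.5,-0.3,0,0,0,0,0.8],[0.7,0,0,0,0,0,0.8],[0,0,0,0,0,0,0.8]],
])

```text
clock: 27.98
tcp_pos: [0.6149, -0.0594, 0.1284]
orientation: [0.702, 0.069, 0.706, -0.068]
wrist_force: [-1.3, -0.2, -0.1]
finger_gap: 0.0683
```

>>> drive_tool([
  [[0,0,0,0,0,0,0.8],[0,0,0,0,0,0,0.8],[0,0,0,0,0,0,0.8],[0,0,0,0,0,0,0.8],[0,0,0,0,0,0,0.8]],
])

```text
clock: 28.4
tcp_pos: [0.6168, -0.0594, 0.1323]
orientation: [0.704, 0.068, 0.703, -0.068]
wrist_force: [-0.3, -0.2, 0.5]
finger_gap: 0.0681
```

```bash
python3 w.py w15; python3 - <<'E'
from h import *; import pickle
st=pickle.load(open("pics/w15.pkl","rb"))
o=np.array((.5760,.1211));y=np.radians(-11.1);u=np.array([np.cos(y),np.sin(y)]);n=np.array([-u[1],u[0]])
c=proj("wrist",np.r_[o+.054*u-.07*n,.035],st)[0]; print(c)
t=cv2.imread("pics/w15.png"); x=int(min(max(c[0],70),489)); yy=int(min(max(c[1],55),364))
k=t[yy-55:yy+55,x-70:x+70]; k=np.clip(((k/255.)**.45)*255,0,255).astype(np.uint8)
cv2.imwrite("pics/w15c.png",cv2.resize(k,None,fx=5,fy=5,interpolation=cv2.INTER_CUBIC))
E
```

```text
t 28.45 tcp [ 0.6166 -0.0595  0.1321] yawY 78.95 gap 0.0680 F [-0.42 -0.23  0.61]
[395.92362813 185.32765188]
```

View pics/w15c.png

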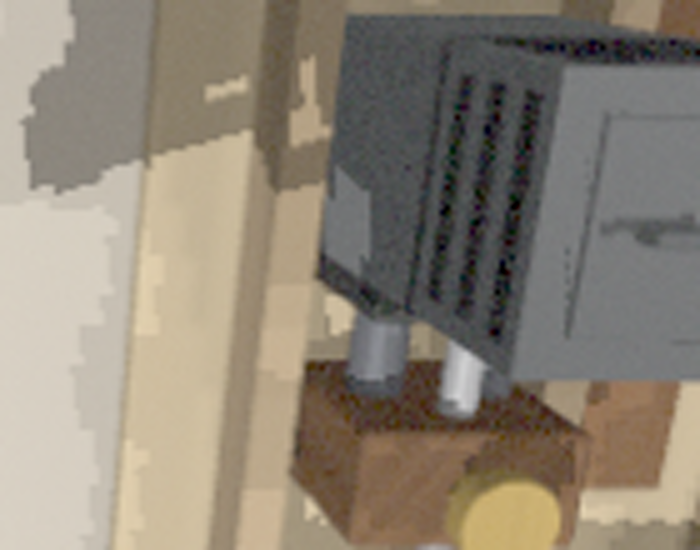

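View pics/w15.png

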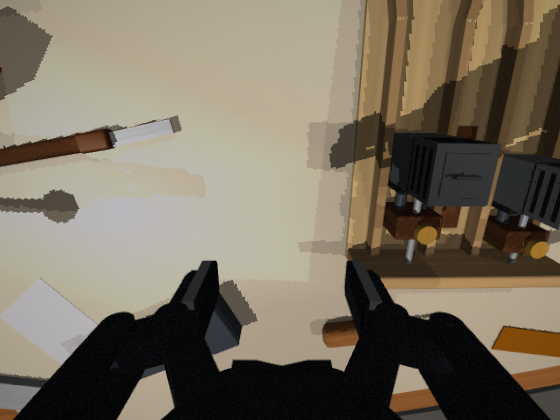

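```bash
python3 - <<'E'
from h import *
cv2.imwrite("pics/scene9.png",env.read_camera("scene")[80:330,180:480,::-1].repeat(2,0).repeat(2,1))
E
```

```text
(no output)
```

View pics/scene9.png

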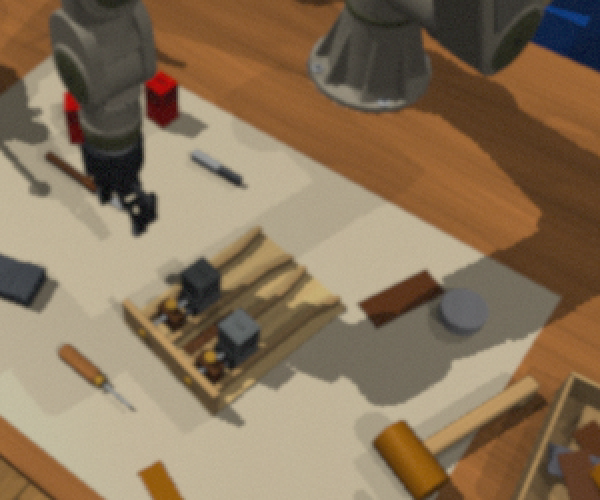

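Both tubes stand upright in their lanes against the stops, the bystanders in view are where they were, and the gripper is clear of everything.

```bash
python3 -c "
from workcell import env
print(env.hand_in()); print(env.get_state()['clock'])"
```

```text
the job is handed in; nothing more can be done
None
the job is handed in; nothing more can be done
```

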